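Show a connecting rod to the inspection camera

ROBOT

A 7-joint arm with a two-finger parallel gripper is mounted at the origin on the work surface. World frame = base frame: x ahead of the robot, y to its left, z up, the work surface at z = 0. Lengths are in m, angles in rad, forces in N, time in s.
With the tool pointing down it reaches from about 0.4 to 0.85 m from the base axis. Payload 10.4 kg.
Tool frame: the origin (TCP) lies between the finger pads; the fingertips stand 11 mm ahead of it and the grasp point (between the pads) lies 8 mm behind it (r.tcp_to_tips is the distance from the TCP to the fingertips, in m); z points along the fingers, y is the line along which they close (so a half turn about z gives the same grasp; the last joint's range is limited). The gripper opens to 87 mm and grips with 3 to 60 N. Pads are 19 mm wide; open, the fingers measure 117 mm over their backs; the gripper's body (75 mm by 190 mm) begins 51 mm behind the grasp point.
Start: joints at [-1.143, 0.332, -0.065, 1.46, 0.022, 1.35, -0.088], TCP at [0.272, 0.563, 0.198] pointing down, gripper open.
Joint ranges: [-2.6, 2.6], [-0.5, 2.12], [-1.47, 1.34], [0.16, 2.42], [-1.27, 4.41], [0.06, 2.06], [-2.6, 2.6]. Speed limits (rad/s): [2.22, 2.22, 2.79, 2.79, 3.14, 3.14, 3.14].

INTERFACE

Orientations are given as a unit quaternion [x, y, z, w].
In Python, from bench import r gives the robot as it stands. The module is installed in compiled form; this text tells all that it offers.
- The arm moves only by the shell command python3 -m crank 'ROWS' [FORCE]. ROWS is JSON, a list of rows, each an object of numbers: "claw": the closure, from -1 (fully open) to 1 (shut); "dx", "dy", "dz": the shift along the tool's x, y, z each as a share of 3 cm, from -1 to 1; "ax", "ay", "az": the turn, a rotation vector about the tool's x, y, z each as a share of 6 degrees, from -1 to 1. A call has 1 to 8 rows; each row shifts and turns the commanded pose from where the row before left it, along the tool's axes as they then stand; what a row does not reach is not made up. A row lasts 1/12 s, in which the tool goes at most 41.7 mm and 7.16 degrees, less where a joint would pass 70% of its speed; a pose out of reach is approached as far as the arm can. A call with a number of a shift or a turn outside -1 to 1 is refused whole. A call with a gripper value outside its range is refused whole. The fingers move at their own pace and stop on an object; FORCE is the grip in N (left out, the last holds). Time passes only in rows, so rows that do not move let the fingers close. It gives the time, the measured TCP pose, the force, the opening and the grip force at its end, in the units of the state.
- r.read_state(): the state, without advancing time (a new reading comes with each control period).
- r.camera(name): name is "side" or "top"; returns a dict with "color" (480x640x3 uint8, red, green, blue), "mtx" (3x3 intrinsics, pixels), "k1" (the pictures are not rectified: a ray, as slopes to the right and down, at radius r is drawn at 1 + k1 r^2 times it, then the intrinsics apply), "R" (3x3) and "t" (3): a world point X has camera coordinates R X + t. Camera axes: x right, y down, z forward; pixel columns grow to the right and rows downward; lengths in m; the calibration is good to about 2 mm. A picture is of the moment at which its call begins. There is no depth.
- r.close_job(): hands the job in; it is judged then, once.
The state is a dict: "time": time; "joint_positions": joint angles; "joint_vel": joint speeds; "joint_torque": joint torques, N m; "ee_pos": TCP position; "eef_rot": TCP orientation; "ft_force": force on the tool from outside, world axes, zero at the start; "torque": the same for the moment, N m; "width": finger opening in m; "grip_force": force on a finger pad.
Only numpy, scipy, OpenCV 4.12 (cv2) and the standard library are available. Lean on these libraries where they do the work, as an engineer would, in place of code of your own. Each camera call takes 0.05 s, during which the arm holds its last target. There are 200 camera calls.

TASK

Lift the wrench off the rack of connecting rods and lay it (do not drop it) flat in the red tray. Then take the rod with the yellow paint marks out of the rack and hold it up in front of the inspection camera, level as it lay in the rack, its big-end bore square to the lens, centred on it and about 14 cm from it; finish there, holding the rod still in the gripper. Leave the other rods in the rack, do not touch the camera, and do not disturb the oil can or piston.

Things in the scene. Friction and masses are not known exactly. Their poses are not given: they have to be found in the camera images.
- rod_marked: dark steel connecting rod, yellow paint on beam top and big-end shoulders, on edge in a rack slot. Origin: big-end bore centre; x to small end, y along bore, z up. Big end 62 mm ring, 48 bore, 22 thick (y), shoulders at z +-34. Beam x 29 to 137 mm, 16 thick (y), 24 tall (z +-12). Small end 34 mm ring, 22 thick, at x 150. About 0.5 kg, balance near x 50. Lifts straight up; slot play 2 mm each side
- rod_b: steel connecting rod exactly like rod_marked (same size and axes) but without any paint, standing on edge in another slot of the rack; leave it there
- rod_c: steel connecting rod exactly like rod_marked (same size and axes) but without any paint, standing on edge in another slot of the rack; leave it there
- rod_d: steel connecting rod exactly like rod_marked (same size and axes) but without any paint, standing on edge in another slot of the rack; leave it there
- rack: fixed wooden rack, base 215 (x) by 290 (y) by 12 mm; origin under its middle, z up. Slots at y -108, -36, 36, 108 mm hold rods on edge along x: bore at x -58, 46 mm above the table; small end at x 92. Wooden cheeks up to 41 mm high guide big ends (x -76 to -40) and small ends (x 77 to 107); around the beams it is free down to the base. Big-end tops are 80 mm above the table
- wrench: loose steel combination wrench, 236 mm long, lying flat across the beams of all four rods with its underside 58 mm above the table. Origin: underside, middle of the shaft; x along its length, z up. Shaft 20 mm wide (y), 9 mm thick; ring end 34 mm wide at -x, open end 38 mm wide at +x, also 9 mm thick. 0.22 kg
- tray: fixed open red tray for tools, 300 mm (x) by 140 mm (y), 30 mm tall, walls and floor 5 mm thick. Origin under its middle; x along its length, z up
- camera: stand of the inspection camera: square dark foot 110 mm, upright aluminium post 18 mm thick, top 324 mm above the table, and on it the blue camera with white ring light. Origin under the foot, z up; the camera looks along the stand's -x. Do not touch
- lens (a point): centre of the lens front (lens 38 mm across, ring light 64, camera box 50 mm tall and wide). Its x axis points back into the camera: it looks level along -x; z is up. A point 14 cm in front of the lens is at x = -0.14 in this frame. Height above the table varies, 165 to 225 mm
- oil_can: loose blue pump oil can, 76 mm round, 150 mm tall; origin under its middle. Leave alone
- piston: loose aluminium piston, 82 mm round, 60 mm tall; origin under its middle. Leave alone
Mind the look-alikes: they are no part of the job. Several things have the shape of the wrench; the one meant has the colours described above.

How it is judged:
On the way, in this order (a step that is already met when the one before it is completed fails the run):
1. the wrench lies flat and released in the tray, all rods still in the rack (x of wrench in the frame of tray between -0.04 and 0.04 m and y of wrench in the frame of tray between -0.07 and 0.07 m and z of wrench in the frame of tray below 0.02 m and angle between wrench's own z axis and vertical below 0.15 rad and contact force between wrench and the fingers below 0.1 N and linear speed of wrench below 0.05 m/s and distance of each of rod_b, rod_c, rod_d, rod_marked from where it was at the start of the episode below 0.02 m), for 0.2 s.
2. the marked rod is held in the gripper, clear above the rack and tray (height (world z) of rod_marked above 0.12 m and contact force between rod_marked and the fingers above 1 N), for 0.2 s.
At the end, for the whole second after the job is handed in: Only the gripper holds the marked rod, still: bore centre 100-180 mm before the lens, within 15 mm of its axis sideways and in height, bore within 0.17 rad of that axis (either face), rod on edge within 0.17 rad. Wrench flat and free in the tray; other rods within 20 mm of their start (x of rod_marked in the frame of lens between -0.18 and -0.1 m and y of rod_marked in the frame of lens between -0.015 and 0.015 m and z of rod_marked in the frame of lens between -0.015 and 0.015 m and angle between the y axis of rod_marked and the x axis of lens, either way round below 0.17 rad and angle between rod_marked's own z axis and vertical below 0.17 rad and x of wrench in the frame of tray between -0.04 and 0.04 m and y of wrench in the frame of tray between -0.07 and 0.07 m and z of wrench in the frame of tray below 0.02 m and angle between wrench's own z axis and vertical below 0.15 rad and contact force between wrench and the fingers below 0.1 N and linear speed of wrench below 0.05 m/s and distance of each of rod_b, rod_c, rod_d from where it was at the start of the episode below 0.02 m and contact force between rod_marked and the fingers above 1 N and contact force between rod_marked and camera below 0.1 N and contact force between rod_marked and tray below 0.1 N and contact force between rod_marked and rack below 0.1 N and contact force between rod_marked and wrench below 0.1 N and linear speed of rod_marked below 0.03 m/s and angular speed of rod_marked below 0.2 rad/s); the arm keeps its last pose, push and grip.
It fails at once if the camera is touched (contact force between any of the arm, the fingers, rod_marked, wrench and camera above 0.5 N).
It fails at once if another rod is moved more than 30 mm (distance of any of rod_b, rod_c, rod_d from where it was at the start of the episode above 0.03 m).
It fails at once if a bystander is moved more than 30 mm (distance of any of oil_can, piston from where it was at the start of the episode above 0.03 m).
It fails at once if the wrench is dropped (falls unheld at more than 0.8 m/s) (linear speed of wrench above 0.8 m/s and contact force between wrench and the fingers below 0.1 N).
It also fails if it takes over 64 s, if anything falls off the work surface, if the arm or the gripper's body presses on something with over 40 N, if the wrist force passes 120 N, or if a joint passes its speed limit or range.

## Working session

There is one attempt and no reset: what is moved stays moved. The work goes in short steps, Python scripts to look and compute and a shell command to move; the robot and the scene stay as the last step left them, time stands still between calls to the robot, and variables do not carry over. Pictures are saved under pics/ and viewed, at most 10 in all, crops included, and the job is handed in when it is done.

```bash
mkdir -p pics
cat > h.py <<'E'
import numpy as np, cv2
from scipy.spatial.transform import Rotation as Rn
from bench import r
def snap(n,f=None):
    c=r.camera(n); 
    if f: cv2.imwrite('pics/'+f,c['color'][:,:,::-1])
    return c
def ray(c,u,v):
    K=np.array(c['mtx']);d=np.array([(u-K[0,2])/K[0,0],(v-K[1,2])/K[1,1]]);s=d.copy()
    for _ in range(30): s=d/(1+c['k1']*(s@s))
    R=np.array(c['R']);t=np.array(c['t']);return -R.T@t, R.T@np.array([s[0],s[1],1])
def at(c,u,v,z):
    o,d=ray(c,u,v); return o+d*(z-o[2])/d[2]
def proj(c,X):
    p=np.array(c['R'])@np.array(X)+np.array(c['t']);s=p[:2]/p[2];s=s*(1+c['k1']*(s@s))
    K=np.array(c['mtx']);return K[0,0]*s[0]+K[0,2],K[1,1]*s[1]+K[1,2]
E
python3 - <<'E'
from h import *
for n in('top','side'):
    c=snap(n,n+'0.png');print(n,np.array(c['mtx']).tolist(),c['k1'],(-np.array(c['R']).T@c['t']).round(3),np.array(c['R']).round(2).tolist())
s=r.read_state();print(s, Rn.from_quat(s['eef_rot']).as_matrix().round(3))
E
```

```text
top [[443.14273333471976, 0.0, 318.9064782594547], [0.0, 443.14273333471976, 240.65184647149772], [0.0, 0.0, 1.0]] -0.03136255347873221 [ 0.43  -0.04   1.343] [[-0.02, -1.0, -0.02], [-1.0, 0.02, -0.08], [0.08, 0.02, -1.0]]
side [[535.0658830496411, 0.0, 319.43290419730533], [0.0, 535.0658830496411, 231.13674075825028], [0.0, 0.0, 1.0]] -0.08020016260132928 [-0.236 -0.749  1.006] [[0.7, -0.72, 0.02], [-0.45, -0.46, -0.76], [0.56, 0.52, -0.65]]
{'time': 0.1, 'joint_positions': array([-1.1426033 ,  0.33279447, -0.06470476,  1.46084316,  0.02163118,
        1.34989068, -0.08851794]), 'joint_vel': array([-6.05230528e-04, -2.29137714e-03, -8.52438630e-04, -8.59478144e-04,
        1.23527916e-03, -9.59945518e-05, -7.75192733e-05]), 'joint_torque': array([ 2.25382501e-03, -6.24543428e+01,  2.54965795e-02, -3.90720963e+01,
       -6.12814771e-02,  3.65863333e-02,  6.17943942e-05]), 'ee_pos': array([0.2721514 , 0.56222798, 0.19734917]), 'eef_rot': array([ 2.23486813e-01,  9.74706756e-01, -6.11968872e-04, -9.70900795e-05]), 'ft_force': array([-0.25726402, -0.53252436,  0.30891572]), 'torque': array([-0.0404598 ,  0.06201904,  0.02289379]), 'grip_force': 0.0, 'width': 0.08672814425059776} [[-0.9    0.436 -0.   ]
 [ 0.436  0.9   -0.001]
 [-0.    -0.001 -1.   ]]
```

View pics/top0.png

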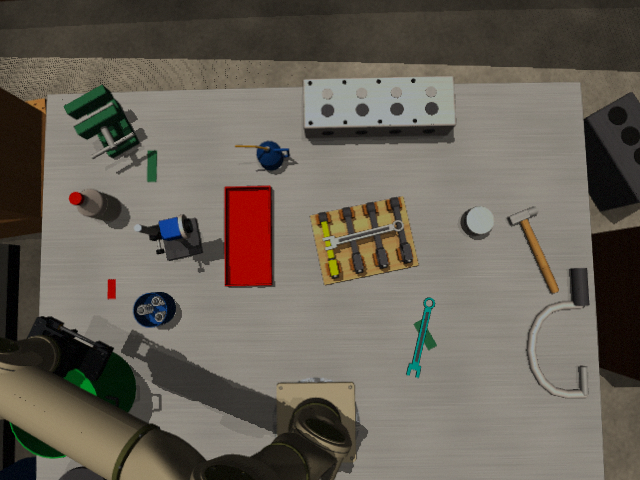

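View pics/side0.png

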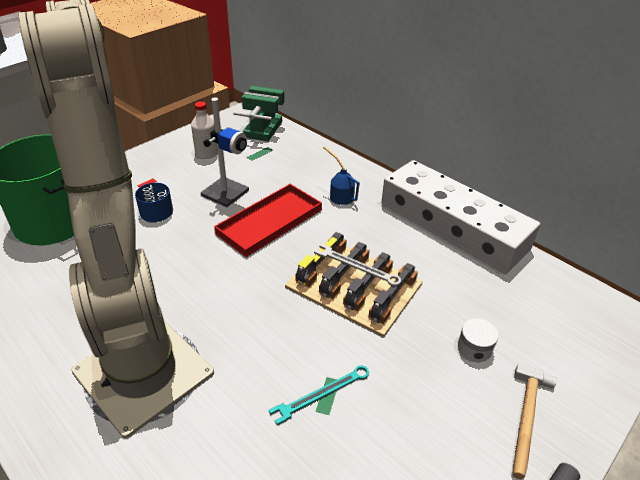

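The top view shows the steel wrench lying on the rack at (332,243)–(398,226), and a teal look-alike at (420,335). The yellow-marked rod is at (325,215)–(335,270), the tray at (248,236) and the camera at (170,230). One close crop from each view comes next.

Run:
```python
from h import *
a=cv2.imread('pics/top0.png');b=cv2.imread('pics/side0.png')
A=cv2.resize(a[180:295,300:430],None,fx=5,fy=5,interpolation=2)[:575]
cv2.imwrite('pics/c1.png',A)
B=cv2.resize(b[90:210,190:260],None,fx=5,fy=5,interpolation=2);C=cv2.resize(a[200:280,130:220],None,fx=5,fy=5,interpolation=2)
o=np.zeros((600,800,3),np.uint8);o[:600,:350]=B;o[:400,350:800]=C;cv2.imwrite('pics/c2.png',o)
```

```text
(no output)
```

View pics/c1.png

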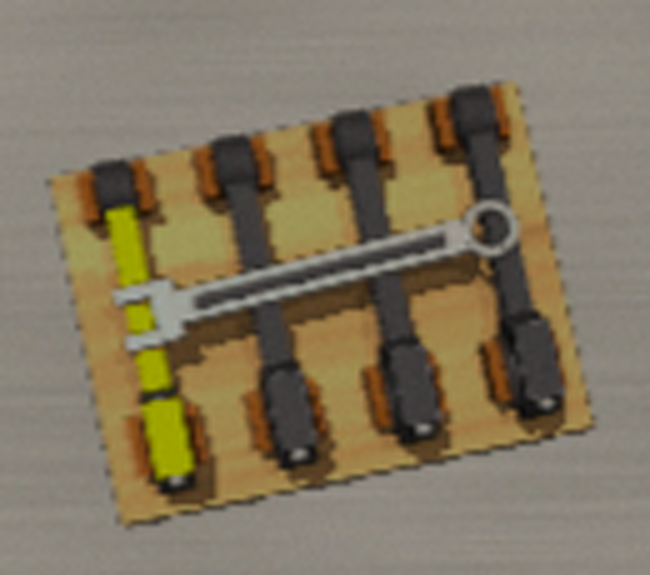

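View pics/c2.png

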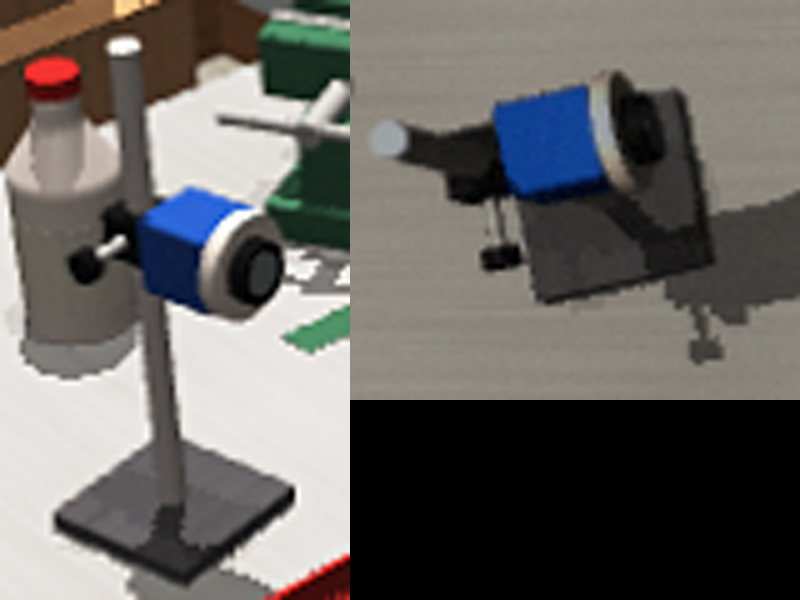

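The crop confirms the choice: the wrench is steel, with its ring end at full-image (398,225.6) and open-end tips near (324,244). The marked rod is the leftmost one, with its big end at (334,268). The lens front is at side (242.8,144.4) and top ~(191,226).

Run:
```python
from h import *
t=r.camera('top');s=r.camera('side')
f=lambda x,y:(x/5+300-.4,y/5+180-.4)
P=lambda n,p,z:print(n,at(t,*p,z).round(4))
P('ring',f(490,228),.067);P('open tips',f(121,320),.067)
P('shaft mid', f(320,268),.067)
for n,p in(('m',((113,185),(172,440))),('b',((236,160),(290,415))),('c',((352,135),(412,390))),('d',((473,110),(535,362)))):
  P('small '+n,f(*p[0]),.063);P('big '+n,f(*p[1]),.080)
for q in((48,180),(515,83),(593,428),(123,523)):P('rackcorner',f(*q),.012)
for q in((225,187),(271,186),(273,286),(226,287)):P('tray',q,.03)
def tri(p,q):
  o1,d1=ray(t,*p);o2,d2=ray(s,*q);k=np.linalg.lstsq(np.c_[d1,-d2],o2-o1,rcond=None)[0]
  a,b=o1+k[0]*d1,o2+k[1]*d2;print((a+b)/2,np.linalg.norm(a-b))
tri((191,226),(242.6,144.2))
tri((137.6,228),(214.6,99))
g=lambda x,y:((x-350)/5+130-.4,y/5+200-.4)
for q in((712,262),(543,302),(682,92)):P('foot',g(*q),.01)
# box top edges
for q in((495,108),(587,86),(607,190),(510,200)):P('box',g(*q),.22)
```

```text
ring [ 0.5714 -0.2468  0.067 ]
open tips [ 0.5218 -0.0325  0.067 ]
shaft mid [ 0.5499 -0.148   0.067 ]
small m [ 0.601  -0.0292  0.063 ]
big m [ 0.4519 -0.0605  0.08  ]
small b [ 0.6143 -0.1011  0.063 ]
big b [ 0.465  -0.1279  0.08  ]
small c [ 0.6277 -0.1689  0.063 ]
big c [ 0.478  -0.1976  0.08  ]
small d [ 0.6412 -0.2397  0.063 ]
big d [ 0.4928 -0.268   0.08  ]
rackcorner [0.6116 0.0106 0.012 ]
rackcorner [ 0.6656 -0.2736  0.012 ]
rackcorner [ 0.456  -0.3137  0.012 ]
rackcorner [ 0.404  -0.0313  0.012 ]
tray [0.701 0.263 0.03 ]
tray [0.7011 0.1237 0.03  ]
tray [0.4014 0.12   0.03  ]
tray [0.4005 0.2598 0.03  ]
[0.56496254 0.30911067 0.20863998] 0.004212468786975844
[0.54949489 0.4008071  0.32176653] 0.004654474606299413
foot [0.5068 0.3377 0.01  ]
foot [0.4842 0.4413 0.01  ]
foot [0.6111 0.3567 0.01  ]
box [0.5761 0.3917 0.22  ]
box [0.5866 0.3437 0.22  ]
box [0.5326 0.3328 0.22  ]
box [0.5284 0.3832 0.22  ]
```

```bash
python3 -m crank '[{"claw":-1,"dz":-1},{"claw":-1,"dz":-1},{"claw":-1,"az":1},{"claw":-1,"az":1},{"claw":-1,"az":1},{"claw":-1,"az":1},{"claw":-1,"az":1},{"claw":-1,"az":1}]' 20
python3 -m crank '[{"claw":-1,"az":1},{"claw":-1,"az":1},{"claw":-1,"az":0.5},{"claw":-1,"dx":-1,"dy":0.15},{"claw":-1,"dx":-1,"dy":0.15},{"claw":-1,"dx":-1,"dy":0.15},{"claw":-1,"dx":-1,"dy":0.15},{"claw":-1,"dx":-1,"dy":0.15}]'
python3 -m crank '[{"claw":-1,"dx":-1,"dy":0.15},{"claw":-1,"dx":-1,"dy":0.15},{"claw":-1,"dx":-1,"dy":0.15},{"claw":-1,"dx":-1,"dy":0.15},{"claw":-1,"dx":-1,"dy":0.15},{"claw":-1,"dx":-1,"dy":0.15},{"claw":-1,"dx":-1,"dy":0.15},{"claw":-1,"dx":-1,"dy":0.15}]'
cat > d.py <<'E'
# usage: d.py x y z angle_of_tool_y_deg : shift in rows (tool axes, tool down) and turn
import sys
from h import *
s=r.read_state();M=Rn.from_quat(s['eef_rot']).as_matrix();X=np.array([float(v) for v in sys.argv[1:4]])
print('t',s['time'].__round__(2),'pos',s['ee_pos'].round(4),'zax',M[:,2].round(4),'yang',np.degrees(np.arctan2(M[1,1],M[0,1])).round(2),'w',round(s['width'],4),'g',round(s['grip_force'],1),'f',s['ft_force'].round(1))
print('shift/3cm',(M.T@(X-s['ee_pos'])/.03).round(2))
a=np.radians(float(sys.argv[4]));y=np.array([np.cos(a),np.sin(a),0]);z=np.array([0,0,-1.])
T=np.c_[np.cross(y,z),y,z];print('turn/6deg',(np.degrees(Rn.from_matrix(M.T@T).as_rotvec())/6).round(2))
print('j7',s['joint_positions'].round(2))
E
python3 d.py .549 -.148 .15 13
```

```text
t 0.2 pos [0.2722 0.5623 0.1976] zax [-3.e-04 -7.e-04 -1.e+00] yang 64.17 w 0.0871 g 0.0 f [ 0.   0.4 -0.3]
shift/3cm [-18.62 -17.29   1.6 ]
turn/6deg [-0.01  0.    8.53]
j7 [-1.14  0.33 -0.06  1.46  0.02  1.35 -0.09]invalid input at $[0]: expected keys claw, dx, dy, dz, ax, ay, az
invalid input at $[0]: expected keys claw, dx, dy, dz, ax, ay, az
invalid input at $[0]: expected keys claw, dx, dy, dz, ax, ay, az
```

Every row needs all seven keys, so I'll write them out in full.

```bash
python3 -m crank '[{"claw":-1,"dx":0,"dy":0,"dz":-1,"ax":0,"ay":0,"az":0},{"claw":-1,"dx":0,"dy":0,"dz":-1,"ax":0,"ay":0,"az":0},{"claw":-1,"dx":0,"dy":0,"dz":0,"ax":0,"ay":0,"az":1},{"claw":-1,"dx":0,"dy":0,"dz":0,"ax":0,"ay":0,"az":1},{"claw":-1,"dx":0,"dy":0,"dz":0,"ax":0,"ay":0,"az":1},{"claw":-1,"dx":0,"dy":0,"dz":0,"ax":0,"ay":0,"az":1},{"claw":-1,"dx":0,"dy":0,"dz":0,"ax":0,"ay":0,"az":1},{"claw":-1,"dx":0,"dy":0,"dz":0,"ax":0,"ay":0,"az":1}]' 20
python3 -m crank '[{"claw":-1,"dx":0,"dy":0,"dz":0,"ax":0,"ay":0,"az":1},{"claw":-1,"dx":0,"dy":0,"dz":0,"ax":0,"ay":0,"az":1},{"claw":-1,"dx":0,"dy":0,"dz":0,"ax":0,"ay":0,"az":0.5},{"claw":-1,"dx":-1,"dy":0.15,"dz":0,"ax":0,"ay":0,"az":0},{"claw":-1,"dx":-1,"dy":0.15,"dz":0,"ax":0,"ay":0,"az":0},{"claw":-1,"dx":-1,"dy":0.15,"dz":0,"ax":0,"ay":0,"az":0},{"claw":-1,"dx":-1,"dy":0.15,"dz":0,"ax":0,"ay":0,"az":0},{"claw":-1,"dx":-1,"dy":0.15,"dz":0,"ax":0,"ay":0,"az":0}]'
python3 d.py .549 -.148 .15 13
```

```text
time: 0.87
ee_pos: [0.2722, 0.5625, 0.2578]
eef_rot: [0.516, 0.857, -0.0, 0.0]
ft_force: [0.7, -0.1, -0.1]
width: 0.0872
grip_force: 0.0
time: 1.53
ee_pos: [0.3287, 0.4202, 0.2579]
eef_rot: [0.621, 0.784, -0.0, -0.0]
ft_force: [0.1, -0.2, 0.6]
width: 0.087
grip_force: 0.0
t 1.53 pos [0.3287 0.4202 0.2579] zax [-2.e-04 -0.e+00 -1.e+00] yang 13.18 w 0.087 g 0.0 f [ 0.1 -0.2  0.6]
shift/3cm [-20.11   2.83   3.6 ]
turn/6deg [-0.    0.    0.03]
j7 [-1.1   0.1   0.11  1.62 -0.01  1.43 -0.75]
```

```bash
python3 -m crank '[{"claw":-1,"dx":-1,"dy":0.14,"dz":0,"ax":0,"ay":0,"az":0},{"claw":-1,"dx":-1,"dy":0.14,"dz":0,"ax":0,"ay":0,"az":0},{"claw":-1,"dx":-1,"dy":0.14,"dz":0,"ax":0,"ay":0,"az":0},{"claw":-1,"dx":-1,"dy":0.14,"dz":0,"ax":0,"ay":0,"az":0},{"claw":-1,"dx":-1,"dy":0.14,"dz":0,"ax":0,"ay":0,"az":0},{"claw":-1,"dx":-1,"dy":0.14,"dz":0,"ax":0,"ay":0,"az":0},{"claw":-1,"dx":-1,"dy":0.14,"dz":0,"ax":0,"ay":0,"az":0},{"claw":-1,"dx":-1,"dy":0.14,"dz":0,"ax":0,"ay":0,"az":0}]'
python3 -m crank '[{"claw":-1,"dx":-1,"dy":0.14,"dz":0,"ax":0,"ay":0,"az":0},{"claw":-1,"dx":-1,"dy":0.14,"dz":0,"ax":0,"ay":0,"az":0},{"claw":-1,"dx":-1,"dy":0.14,"dz":0,"ax":0,"ay":0,"az":0},{"claw":-1,"dx":-1,"dy":0.14,"dz":0,"ax":0,"ay":0,"az":0},{"claw":-1,"dx":-1,"dy":0.14,"dz":0,"ax":0,"ay":0,"az":0},{"claw":-1,"dx":-1,"dy":0.14,"dz":0,"ax":0,"ay":0,"az":0},{"claw":-1,"dx":-1,"dy":0.14,"dz":0,"ax":0,"ay":0,"az":0},{"claw":-0.7,"dx":-1,"dy":0.14,"dz":0,"ax":0,"ay":0,"az":0}]'
python3 -m crank '[{"claw":-0.5,"dx":-1,"dy":0.14,"dz":0.9,"ax":0,"ay":0,"az":0},{"claw":-0.5,"dx":-1,"dy":0.14,"dz":0.9,"ax":0,"ay":0,"az":0},{"claw":-0.4,"dx":-1,"dy":0.14,"dz":0.9,"ax":0,"ay":0,"az":0},{"claw":-0.4,"dx":-1,"dy":0.14,"dz":0.9,"ax":0,"ay":0,"az":0},{"claw":-0.4,"dx":0,"dy":0,"dz":0.5,"ax":0,"ay":0,"az":0},{"claw":-0.4,"dx":0,"dy":0,"dz":0,"ax":0,"ay":0,"az":0}]'
python3 d.py .549 -.148 .068 13
python3 - <<'E'
from h import *
c=snap('side');print(np.array(proj(c,[.549,-.148,.0625])),proj(c,[.5714,-.2468,.067]))
# ring & open-end predicted crop
a=c['color'][200:330,270:440,::-1];cv2.imwrite('pics/s1.png',cv2.resize(a,None,fx=4.5,fy=4.5,interpolation=2))
E
```

```text
time: 2.2
ee_pos: [0.416, 0.1941, 0.2581]
eef_rot: [0.621, 0.784, 0.0, -0.0]
ft_force: [0.3, -0.0, 0.5]
width: 0.087
grip_force: 0.0
time: 2.87
ee_pos: [0.5034, -0.0319, 0.2582]
eef_rot: [0.621, 0.784, 0.0, 0.0]
ft_force: [0.6, 0.5, -0.8]
width: 0.0848
grip_force: 0.0
time: 3.37
ee_pos: [0.5446, -0.1449, 0.1314]
eef_rot: [0.623, 0.783, -0.002, -0.002]
ft_force: [-0.1, 0.8, -0.3]
width: 0.0614
grip_force: 0.0
t 3.37 pos [ 0.5446 -0.1449  0.1314] zax [-0.0061 -0.001  -1.    ] yang 12.99 w 0.0614 g 0.0 f [-0.1  0.8 -0.3]
shift/3cm [-0.13  0.13  2.11]
turn/6deg [-0.06 -0.   -0.  ]
j7 [-0.43  0.29  0.72  1.74 -0.2   1.19  0.58]
[356.38599059 263.80145881] (np.float64(392.579698462064), np.float64(277.7806014664687))
```

View pics/s1.png

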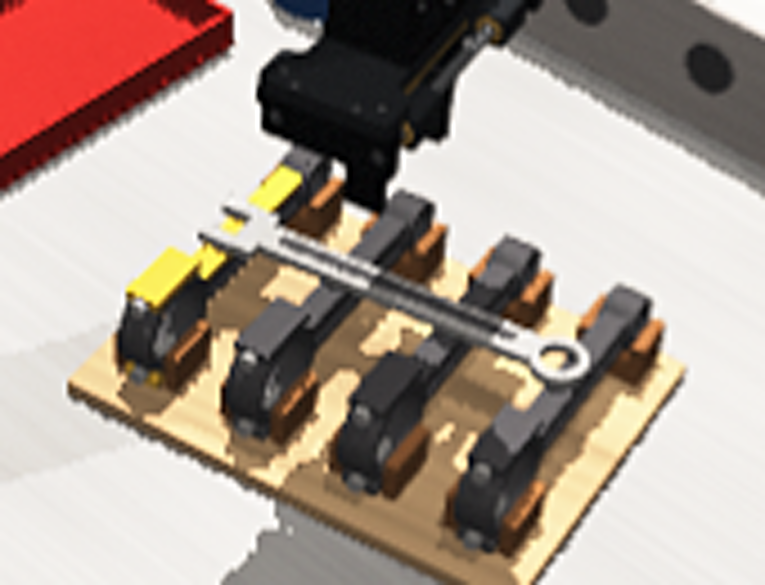

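The side crop shows the wrench shaft at crop (389,287) and the ring at (557,358). Both are within about 1–2 px of my predictions, and the fingers are above the shaft. I'm going down to grasp it.

```bash
python3 -m crank '[{"claw":-0.4,"dx":-0.13,"dy":0.13,"dz":0.5,"ax":-0.06,"ay":0,"az":0},{"claw":-0.4,"dx":0,"dy":0,"dz":0.5,"ax":0,"ay":0,"az":0},{"claw":-0.4,"dx":0,"dy":0,"dz":0.5,"ax":0,"ay":0,"az":0},{"claw":-0.4,"dx":0,"dy":0,"dz":0.4,"ax":0,"ay":0,"az":0},{"claw":-0.4,"dx":0,"dy":0,"dz":0.15,"ax":0,"ay":0,"az":0},{"claw":-0.4,"dx":0,"dy":0,"dz":0,"ax":0,"ay":0,"az":0}]'
python3 d.py .549 -.148 .0675 13
```

```text
time: 3.92
ee_pos: [0.5518, -0.1453, 0.0735]
eef_rot: [0.621, 0.784, 0.003, 0.002]
ft_force: [0.3, -0.1, 0.7]
width: 0.0607
grip_force: 0.0
t 3.92 pos [ 0.5518 -0.1453  0.0735] zax [ 0.0057  0.002  -1.    ] yang 13.24 w 0.0607 g 0.0 f [ 0.3 -0.1  0.7]
shift/3cm [-0.07 -0.11  0.2 ]
turn/6deg [ 0.06 -0.01  0.04]
j7 [-0.39  0.37  0.69  1.79 -0.27  1.07  0.63]
```

```bash
python3 -m crank '[{"claw":-0.4,"dx":-0.07,"dy":-0.1,"dz":0.2,"ax":0.06,"ay":0,"az":0},{"claw":-0.4,"dx":0,"dy":0,"dz":0,"ax":0,"ay":0,"az":0},{"claw":-0.4,"dx":0,"dy":0,"dz":0,"ax":0,"ay":0,"az":0}]'
python3 d.py .549 -.148 .0675 13
```

```text
time: 4.17
ee_pos: [0.5496, -0.1492, 0.0679]
eef_rot: [0.621, 0.783, 0.0, 0.0]
ft_force: [0.1, 0.8, -0.5]
width: 0.0605
grip_force: 0.0
t 4.17 pos [ 0.5496 -0.1492  0.0679] zax [ 4.e-04 -0.e+00 -1.e+00] yang 13.16 w 0.0605 g 0.0 f [ 0.1  0.8 -0.5]
shift/3cm [ 0.04 -0.01  0.01]
turn/6deg [0.   0.   0.03]
j7 [-0.39  0.38  0.69  1.79 -0.27  1.07  0.63]
```

```bash
python3 -m crank '[{"claw":1,"dx":0,"dy":0,"dz":0,"ax":0,"ay":0,"az":0},{"claw":1,"dx":0,"dy":0,"dz":0,"ax":0,"ay":0,"az":0},{"claw":1,"dx":0,"dy":0,"dz":0,"ax":0,"ay":0,"az":0},{"claw":1,"dx":0,"dy":0,"dz":0,"ax":0,"ay":0,"az":0},{"claw":1,"dx":0,"dy":0,"dz":0,"ax":0,"ay":0,"az":0},{"claw":1,"dx":0,"dy":0,"dz":0,"ax":0,"ay":0,"az":0},{"claw":1,"dx":0,"dy":0,"dz":0,"ax":0,"ay":0,"az":0},{"claw":1,"dx":0,"dy":0,"dz":0,"ax":0,"ay":0,"az":0}]' 30
python3 -m crank '[{"claw":1,"dx":0,"dy":0,"dz":-0.2,"ax":0,"ay":0,"az":0},{"claw":1,"dx":0,"dy":0,"dz":-0.4,"ax":0,"ay":0,"az":0},{"claw":1,"dx":0,"dy":0,"dz":-0.6,"ax":0,"ay":0,"az":0},{"claw":1,"dx":0,"dy":0,"dz":-0.8,"ax":0,"ay":0,"az":0},{"claw":1,"dx":0,"dy":0,"dz":-0.8,"ax":0,"ay":0,"az":0},{"claw":1,"dx":0,"dy":0,"dz":-0.6,"ax":0,"ay":0,"az":0},{"claw":1,"dx":0,"dy":0,"dz":0,"ax":0,"ay":0,"az":0}]'
python3 d.py .551 .1916 .2 90
```

```text
time: 4.83
ee_pos: [0.5494, -0.1489, 0.0675]
eef_rot: [0.621, 0.784, 0.0, -0.0]
ft_force: [0.3, -0.4, 0.4]
width: 0.0154
grip_force: 0.0
time: 5.42
ee_pos: [0.5515, -0.1499, 0.1745]
eef_rot: [0.622, 0.783, 0.002, 0.003]
ft_force: [0.5, 0.3, 0.3]
width: 0.0006
grip_force: 0.0
t 5.42 pos [ 0.5515 -0.1499  0.1745] zax [ 6.5e-03 -3.0e-04 -1.0e+00] yang 13.14 w 0.0006 g 0.0 f [0.5 0.3 0.3]
shift/3cm [11.09  2.58 -0.85]
turn/6deg [  0.04   0.05 -12.81]
j7 [-0.43  0.26  0.74  1.68 -0.18  1.26  0.57]
```

The grasp missed: the fingers closed on nothing. I'll look before trying again.

Run:
```python
from h import *
print(r.tcp_to_tips)
c=snap('side');t=snap('top')
a=cv2.resize(c['color'][210:330,280:430,::-1],(600,480),interpolation=2);b=cv2.resize(t['color'][180:290,300:430,::-1],(650,550),interpolation=2)
cv2.imwrite('pics/s2.png',a);cv2.imwrite('pics/t2.png',b)
```

```text
0.011
```

View pics/s2.png

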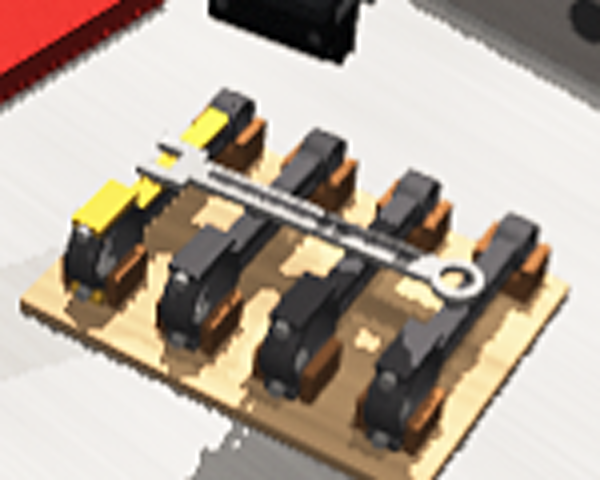

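Run:
```python
from h import *
t=r.camera('top');s=r.camera('side')
def tri(p,q):
  o1,d1=ray(t,*p);o2,d2=ray(s,*q);k=np.linalg.lstsq(np.c_[d1,-d2],o2-o1,rcond=None)[0]
  a,b=o1+k[0]*d1,o2+k[1]*d2;print(((a+b)/2).round(4),np.linalg.norm(a-b))
tri((397.6,225.2),(394.3,279.6))
Y=np.array([np.cos(.2269),np.sin(.2269),0])
for w in(-.045,-.03,.03,.045):print(w,np.array(proj(s,np.array([.5446,-.1449,.1204])+w*Y)))
```

```text
[ 0.5734 -0.2492  0.0607] 0.003697956537594644
-0.045 [347.06595145 257.70812139]
-0.03 [350.03311698 254.13838587]
0.03 [361.45971134 240.38452825]
0.045 [364.21028577 237.07213774]
```

View pics/t2.png

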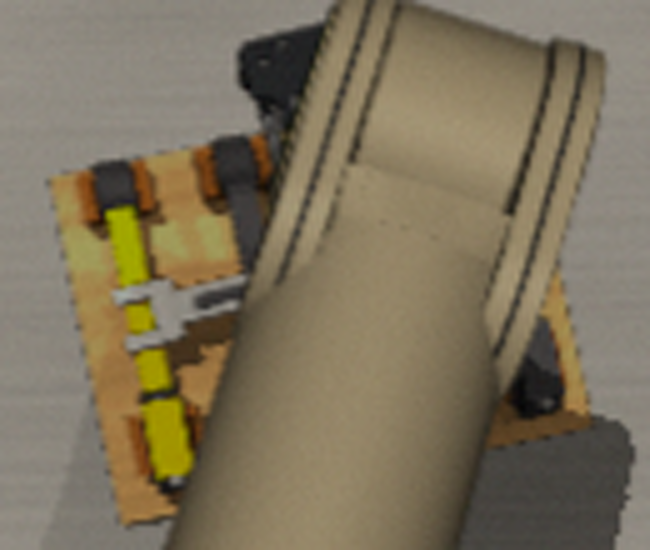

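Run:
```python
from h import *
s=r.camera('side')
st=r.read_state();M=Rn.from_quat(st['eef_rot']).as_matrix();print(st['ee_pos'])
for n,p in(('s1',np.array([.5446,-.1449,.1314])),('now',st['ee_pos'])):
  for x in(-.0375,.0375):
    for z in(-.059,):print(n,x,np.array(proj(s,p+M@[x,-.095,z])).round(1))
  for x in (-.0095,.0095):
    for y in (-.045,-.03,.03):print(n,'tip',x,y,np.array(proj(s,p+M@[x,y,.011])).round(1))
im=s['color']
print(M)
cv2.imwrite('pics/s3.png',cv2.resize(im[150:280,290:450,::-1],(800,650),interpolation=2)[:600])
```

```text
[ 0.54893595 -0.14882236  0.16884998]
s1 -0.0375 [352.8 254. ]
s1 0.0375 [324.1 242.1]
s1 tip -0.0095 -0.045 [350.6 259.2]
s1 tip -0.0095 -0.03 [353.5 255.6]
s1 tip -0.0095 0.03 [364.8 241.7]
s1 tip 0.0095 -0.045 [343.7 256.3]
s1 tip 0.0095 -0.03 [346.6 252.7]
s1 tip 0.0095 0.03 [358.1 239. ]
now -0.0375 [356.5 241.4]
now 0.0375 [327.1 229.6]
now tip -0.0095 -0.045 [354.  247.6]
now tip -0.0095 -0.03 [356.9 244. ]
now tip -0.0095 0.03 [368.3 230.3]
now tip 0.0095 -0.045 [346.9 244.7]
now tip 0.0095 -0.03 [349.9 241.2]
now tip 0.0095 0.03 [361.5 227.6]
[[-2.27841691e-01  9.73697407e-01 -1.23423671e-03]
 [ 9.73698068e-01  2.27842113e-01  2.11236912e-04]
 [ 4.86891933e-04 -1.15364532e-03 -9.99999216e-01]]
```

View pics/s3.png

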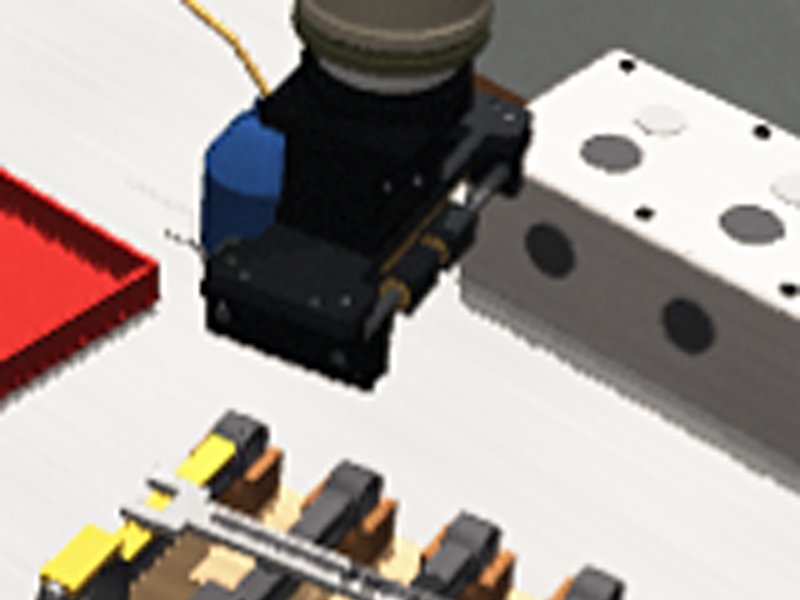

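Crop s3 shows the gripper body and fingers about (5,−12) px from where the reported TCP puts them, i.e. about 25–35 mm higher. Meanwhile the two cameras agree with each other and with the known sizes. To settle it, I'll probe bare table between the rack and tray with closed fingers.

```bash
python3 -m crank '[{"claw":1,"dx":1,"dy":0,"dz":0,"ax":0,"ay":0,"az":0},{"claw":1,"dx":1,"dy":0,"dz":0,"ax":0,"ay":0,"az":0},{"claw":1,"dx":1,"dy":0,"dz":0,"ax":0,"ay":0,"az":0},{"claw":1,"dx":1,"dy":0,"dz":0,"ax":0,"ay":0,"az":0},{"claw":1,"dx":1,"dy":0,"dz":0,"ax":0,"ay":0,"az":0},{"claw":1,"dx":1,"dy":0,"dz":0,"ax":0,"ay":0,"az":0},{"claw":1,"dx":1,"dy":0,"dz":0,"ax":0,"ay":0,"az":0},{"claw":1,"dx":0.3,"dy":0,"dz":0,"ax":0,"ay":0,"az":0}]' 5
python3 -m crank '[{"claw":1,"dx":0,"dy":0,"dz":0.9,"ax":0,"ay":0,"az":0},{"claw":1,"dx":0,"dy":0,"dz":0.9,"ax":0,"ay":0,"az":0},{"claw":1,"dx":0,"dy":0,"dz":0.9,"ax":0,"ay":0,"az":0},{"claw":1,"dx":0,"dy":0,"dz":0.6,"ax":0,"ay":0,"az":0},{"claw":1,"dx":0,"dy":0,"dz":0.6,"ax":0,"ay":0,"az":0},{"claw":1,"dx":0,"dy":0,"dz":0.4,"ax":0,"ay":0,"az":0},{"claw":1,"dx":0,"dy":0,"dz":0,"ax":0,"ay":0,"az":0}]'
python3 -m crank '[{"claw":1,"dx":0,"dy":0,"dz":0.2,"ax":0,"ay":0,"az":0},{"claw":1,"dx":0,"dy":0,"dz":0.2,"ax":0,"ay":0,"az":0},{"claw":1,"dx":0,"dy":0,"dz":0.1,"ax":0,"ay":0,"az":0},{"claw":1,"dx":0,"dy":0,"dz":0,"ax":0,"ay":0,"az":0}]'
python3 d.py .5 .065 .01 13.16
python3 - <<'E'
from h import *
s=snap('side','s4.png');t=snap('top')
st=r.read_state();p=st['ee_pos']+[0,0,-.011]
q=np.array(proj(s,p));print(q,proj(t,p))
u,v=q.round().astype(int)
im=s['color'][v-60:v+40,u-60:u+60,::-1]
cv2.imwrite('pics/s5.png',cv2.resize(im,(720,600),interpolation=2))
E
```

```text
time: 6.33
ee_pos: [0.4979, 0.069, 0.1687]
eef_rot: [0.619, 0.785, -0.0, -0.001]
ft_force: [0.3, 0.6, 0.5]
width: 0.0003
grip_force: 0.0
time: 6.92
ee_pos: [0.4974, 0.0632, 0.0377]
eef_rot: [0.622, 0.783, -0.002, -0.001]
ft_force: [-0.5, 0.5, 0.9]
width: 0.0002
grip_force: 0.0
time: 7.25
ee_pos: [0.4994, 0.0642, 0.0252]
eef_rot: [0.621, 0.784, -0.0, -0.0]
ft_force: [-0.1, -0.2, -0.5]
width: 0.0005
grip_force: 0.0
t 7.25 pos [0.4994 0.0642 0.0252] zax [-3.e-04 -0.e+00 -1.e+00] yang 13.17 w 0.0005 g 0.0 f [-0.1 -0.2 -0.5]
shift/3cm [0.02 0.03 0.51]
turn/6deg [-0. -0.  0.]
j7 [-0.72  0.27  0.57  1.99 -0.18  0.93  0.16]
[285.42696963 246.96421742] (np.float64(291.8350720953222), np.float64(252.7274951071359))
```

View pics/s5.png

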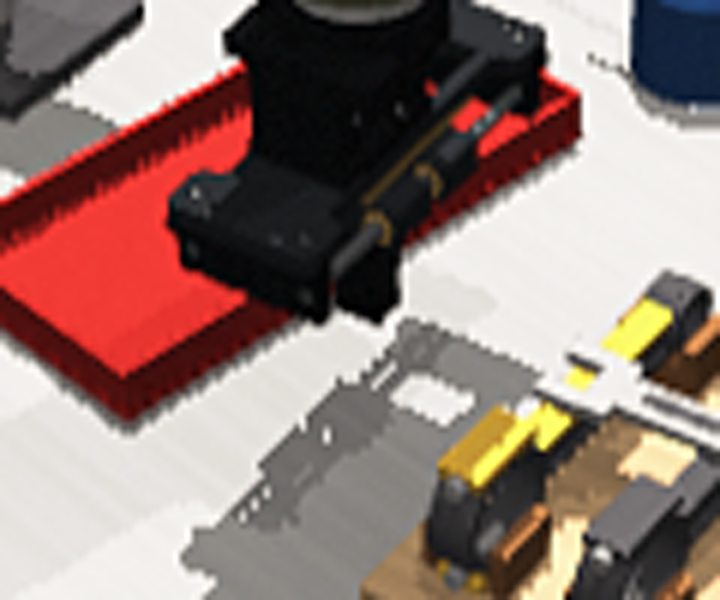

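The finger tip is at crop (378,318), but I predicted (360,360). That makes it roughly 20 mm higher than the state claims, and its shadow is detached from it. I'm probing down to contact.

```bash
for i in 1; do
python3 -m crank '[{"claw":1,"dx":0,"dy":0,"dz":0.2,"ax":0,"ay":0,"az":0},{"claw":1,"dx":0,"dy":0,"dz":0.15,"ax":0,"ay":0,"az":0},{"claw":1,"dx":0,"dy":0,"dz":0,"ax":0,"ay":0,"az":0}]' | grep -E "ee|ft"
python3 -m crank '[{"claw":1,"dx":0,"dy":0,"dz":0.1,"ax":0,"ay":0,"az":0},{"claw":1,"dx":0,"dy":0,"dz":0,"ax":0,"ay":0,"az":0}]'| grep -E "ee|ft"
python3 -m crank '[{"claw":1,"dx":0,"dy":0,"dz":0.1,"ax":0,"ay":0,"az":0},{"claw":1,"dx":0,"dy":0,"dz":0,"ax":0,"ay":0,"az":0}]'| grep -E "ee|ft"
done
```

```text
ee_pos: [0.4989, 0.0642, 0.0141]
eef_rot: [0.621, 0.784, -0.0, -0.0]
ft_force: [0.3, -0.2, 0.4]
ee_pos: [0.4993, 0.0642, 0.0116]
eef_rot: [0.621, 0.784, -0.0, -0.0]
ft_force: [-0.8, -0.2, 0.5]
ee_pos: [0.4994, 0.0643, 0.0086]
eef_rot: [0.621, 0.784, -0.0, -0.0]
ft_force: [-0.3, 0.0, 0.2]
```

No contact at a reported z of 0.0086, so the reading is offset. I'll continue down in 3 mm steps.

```bash
python3 -m crank '[{"claw":1,"dx":0,"dy":0,"dz":0.1,"ax":0,"ay":0,"az":0},{"claw":1,"dx":0,"dy":0,"dz":0,"ax":0,"ay":0,"az":0}]' | grep -E "ee_|ft"
python3 -m crank '[{"claw":1,"dx":0,"dy":0,"dz":0.1,"ax":0,"ay":0,"az":0},{"claw":1,"dx":0,"dy":0,"dz":0,"ax":0,"ay":0,"az":0}]'| grep -E "ee_|ft"
python3 -m crank '[{"claw":1,"dx":0,"dy":0,"dz":0.1,"ax":0,"ay":0,"az":0},{"claw":1,"dx":0,"dy":0,"dz":0,"ax":0,"ay":0,"az":0}]'| grep -E "ee_|ft"
```

```text
ee_pos: [0.4993, 0.0643, 0.0056]
ft_force: [-0.3, -0.1, 0.7]
ee_pos: [0.4993, 0.0643, 0.0026]
ft_force: [-0.4, 0.0, -0.6]
ee_pos: [0.4993, 0.0642, -0.0004]
ft_force: [0.1, 0.6, -0.4]
```

Run:
```python
from h import *
s=r.read_state();print(s['ee_pos'],s['ft_force'],s['joint_torque'])
```

```text
[ 4.99320154e-01  6.42400630e-02 -4.15831028e-04] [ 0.13047789  0.63399474 -0.35627212] [  0.116321   -44.77895737   6.61704764 -30.4236567   -0.08963149
  -0.09579452   0.04696534]
```

```bash
python3 -m crank '[{"claw":1,"dx":0,"dy":0,"dz":0.1,"ax":0,"ay":0,"az":0},{"claw":1,"dx":0,"dy":0,"dz":0,"ax":0,"ay":0,"az":0}]' | grep -E "ee_|ft"
python3 -m crank '[{"claw":1,"dx":0,"dy":0,"dz":0.07,"ax":0,"ay":0,"az":0},{"claw":1,"dx":0,"dy":0,"dz":0,"ax":0,"ay":0,"az":0}]'| grep -E "ee_|ft"
python3 -m crank '[{"claw":1,"dx":0,"dy":0,"dz":0.07,"ax":0,"ay":0,"az":0},{"claw":1,"dx":0,"dy":0,"dz":0,"ax":0,"ay":0,"az":0}]'| grep -E "ee_|ft"
python3 -m crank '[{"claw":1,"dx":0,"dy":0,"dz":0.07,"ax":0,"ay":0,"az":0},{"claw":1,"dx":0,"dy":0,"dz":0,"ax":0,"ay":0,"az":0}]'| grep -E "ee_|ft"
```

```text
ee_pos: [0.4993, 0.0643, -0.0034]
ft_force: [-0.0, 1.0, -0.0]
ee_pos: [0.4994, 0.0642, -0.0054]
ft_force: [0.5, -0.2, -0.6]
ee_pos: [0.4994, 0.0643, -0.0075]
ft_force: [-0.2, 0.3, 0.1]
ee_pos: [0.4994, 0.0643, -0.0096]
ft_force: [-0.7, -0.3, 0.3]
```

```bash
python3 -m crank '[{"claw":1,"dx":0,"dy":0,"dz":0.07,"ax":0,"ay":0,"az":0},{"claw":1,"dx":0,"dy":0,"dz":0,"ax":0,"ay":0,"az":0}]' | grep -E "ee_|ft"
python3 -m crank '[{"claw":1,"dx":0,"dy":0,"dz":0.05,"ax":0,"ay":0,"az":0},{"claw":1,"dx":0,"dy":0,"dz":0,"ax":0,"ay":0,"az":0}]'| grep -E "ee_|ft"
python3 -m crank '[{"claw":1,"dx":0,"dy":0,"dz":0.05,"ax":0,"ay":0,"az":0},{"claw":1,"dx":0,"dy":0,"dz":0,"ax":0,"ay":0,"az":0}]'| grep -E "ee_|ft"
python3 -m crank '[{"claw":1,"dx":0,"dy":0,"dz":0.05,"ax":0,"ay":0,"az":0},{"claw":1,"dx":0,"dy":0,"dz":0,"ax":0,"ay":0,"az":0}]'| grep -E "ee_|ft"
```

```text
ee_pos: [0.4994, 0.0643, -0.0117]
ft_force: [0.1, 0.3, -0.1]
ee_pos: [0.4994, 0.0643, -0.0131]
ft_force: [-0.3, 0.9, -0.1]
ee_pos: [0.4994, 0.0643, -0.0146]
ft_force: [-0.4, -0.0, 0.3]
ee_pos: [0.4995, 0.0643, -0.0161]
ft_force: [-1.0, -0.5, -0.8]
```

```bash
python3 -m crank '[{"claw":1,"dx":0,"dy":0,"dz":0.05,"ax":0,"ay":0,"az":0},{"claw":1,"dx":0,"dy":0,"dz":0,"ax":0,"ay":0,"az":0}]' | grep -E "ee_|ft"
python3 -m crank '[{"claw":1,"dx":0,"dy":0,"dz":0.05,"ax":0,"ay":0,"az":0},{"claw":1,"dx":0,"dy":0,"dz":0,"ax":0,"ay":0,"az":0}]'| grep -E "ee_|ft"
python3 -m crank '[{"claw":1,"dx":0,"dy":0,"dz":0.05,"ax":0,"ay":0,"az":0},{"claw":1,"dx":0,"dy":0,"dz":0,"ax":0,"ay":0,"az":0}]'| grep -E "ee_|ft"
python3 -m crank '[{"claw":1,"dx":0,"dy":0,"dz":0.05,"ax":0,"ay":0,"az":0},{"claw":1,"dx":0,"dy":0,"dz":0,"ax":0,"ay":0,"az":0}]'| grep -E "ee_|ft"
```

```text
ee_pos: [0.4994, 0.0643, -0.0176]
ft_force: [-1.2, -0.3, -1.0]
ee_pos: [0.4994, 0.0642, -0.0191]
ft_force: [-0.3, 0.3, 1.1]
ee_pos: [0.4994, 0.0643, -0.0206]
ft_force: [-0.1, -0.0, -0.6]
ee_pos: [0.4994, 0.0643, -0.0221]
ft_force: [-0.7, -0.2, -1.2]
```

Run:
```python
from h import *
s=snap('side','s6.png');st=r.read_state()
p=st['ee_pos']+[0,0,-.011];print(st['ee_pos'],proj(s,p), st['joint_torque'].round(1))
old=cv2.imread('pics/s4.png');new=cv2.imread('pics/s6.png')
for n,im in(('old',old),('new',new)):
  for u in range(270,298,2):
    col=im[225:275,u].max(1); d=np.where(col<45)[0]; print(n,u,d.max()+225 if len(d) else None, end='; ')
  print()
# pixel values down a column at tip
print(new[236:262,288].tolist())
```

```text
[ 0.49946072  0.06424052 -0.02200203] (np.float64(285.70418699859584), np.float64(259.61710955308865)) [  0.  -46.2   7.1 -28.7  -0.1   0.    0. ]
old 270 238; old 272 238; old 274 239; old 276 239; old 278 240; old 280 234; old 282 238; old 284 238; old 286 239; old 288 239; old 290 237; old 292 226; old 294 225; old 296 274; 
new 270 250; new 272 251; new 274 252; new 276 253; new 278 254; new 280 253; new 282 250; new 284 252; new 286 252; new 288 253; new 290 250; new 292 240; new 294 238; new 296 274; 
[[33, 55, 68], [51, 88, 110], [50, 63, 72], [54, 51, 50], [37, 40, 43], [20, 30, 36], [9, 9, 6], [7, 7, 6], [4, 5, 5], [8, 7, 7], [9, 9, 9], [7, 6, 7], [8, 7, 7], [6, 7, 8], [6, 5, 5], [6, 5, 4], [8, 7, 8], [30, 30, 31], [78, 80, 82], [110, 113, 116], [106, 109, 111], [104, 107, 109], [102, 105, 108], [105, 107, 110], [105, 108, 110], [118, 121, 124]]
```

```bash
python3 -m crank '[{"claw":1,"dx":0,"dy":0,"dz":0.04,"ax":0,"ay":0,"az":0},{"claw":1,"dx":0,"dy":0,"dz":0,"ax":0,"ay":0,"az":0}]' | grep -E "ee_|ft"
python3 -m crank '[{"claw":1,"dx":0,"dy":0,"dz":0.04,"ax":0,"ay":0,"az":0},{"claw":1,"dx":0,"dy":0,"dz":0,"ax":0,"ay":0,"az":0}]'| grep -E "ee_|ft"
python3 -m crank '[{"claw":1,"dx":0,"dy":0,"dz":0.04,"ax":0,"ay":0,"az":0},{"claw":1,"dx":0,"dy":0,"dz":0,"ax":0,"ay":0,"az":0}]'| grep -E "ee_|ft"
python3 -m crank '[{"claw":1,"dx":0,"dy":0,"dz":0.04,"ax":0,"ay":0,"az":0},{"claw":1,"dx":0,"dy":0,"dz":0,"ax":0,"ay":0,"az":0}]'| grep -E "ee_|ft"
```

```text
ee_pos: [0.4995, 0.0643, -0.0232]
ft_force: [-0.4, -0.1, 0.6]
ee_pos: [0.4997, 0.0643, -0.024]
ft_force: [-2.3, -0.4, 4.5]
ee_pos: [0.4997, 0.0643, -0.0241]
ft_force: [-9.2, -1.1, 24.8]
ee_pos: [0.4997, 0.0644, -0.0242]
ft_force: [-16.4, -3.0, 45.1]
```

Contact comes at a reported z of −0.0237, so the true TCP height is the reported height plus 35 mm. With tip height known, I'll check xy as well, then lift off.

```bash
python3 -m crank '[{"claw":1,"dx":0,"dy":0,"dz":-0.2,"ax":0,"ay":0,"az":0},{"claw":1,"dx":0,"dy":0,"dz":0,"ax":0,"ay":0,"az":0}]'| grep -E "ee_|ft"
python3 - <<'E'
from h import *
s=snap('side','s7.png');st=r.read_state();M=Rn.from_quat(st['eef_rot']).as_matrix()
p=st['ee_pos']+[0,0,.035]
for x in(-.0095,.0095):
  for y in(-.015,.015): print(x,y,np.array(proj(s,p+M@[x,y,.011])).round(1))
for y in(-.095,.095): print('body',y,np.array(proj(s,p+M@[-.0375,y,-.059])).round(1))
im=cv2.imread('pics/s7.png');q=np.array(proj(s,p+M@[0,0,.011])).round().astype(int)
b=cv2.resize(im[q[1]-30:q[1]+20,q[0]-35:q[0]+35],(700,500),interpolation=2);cv2.imwrite('pics/s8.png',b);print('origin',q-[35,30])
E
```

```text
ee_pos: [0.5003, 0.0644, -0.0196]
ft_force: [0.4, -0.4, -1.0]
-0.0095 -0.015 [285.4 254.2]
-0.0095 0.015 [291.4 248. ]
0.0095 -0.015 [279.7 251.7]
0.0095 0.015 [285.7 245.5]
body -0.095 [276.6 256.2]
body 0.095 [315.3 216.5]
origin [251 220]
```

View pics/s8.png

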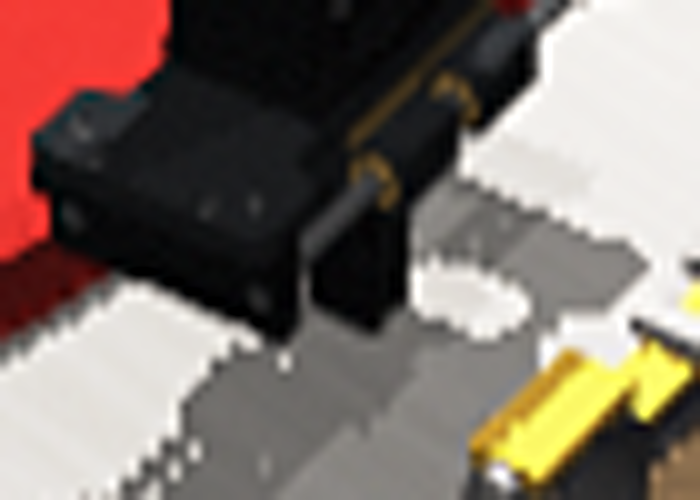

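The tip's lowest corner is at about (288.8,253.2), within ~2–3 px (a few mm) of prediction once z is corrected, so xy is fine. I've used all my picture views, so further checks are by number. I'm going back for the wrench with reported z = true z − 35 mm.

```bash
python3 -m crank '[{"claw":1,"dx":0,"dy":0,"dz":-1,"ax":0,"ay":0,"az":0},{"claw":1,"dx":0,"dy":0,"dz":-1,"ax":0,"ay":0,"az":0},{"claw":1,"dx":0,"dy":0,"dz":-1,"ax":0,"ay":0,"az":0},{"claw":1,"dx":0,"dy":0,"dz":-1,"ax":0,"ay":0,"az":0},{"claw":0,"dx":0,"dy":0,"dz":0,"ax":0,"ay":0,"az":0}]' >/dev/null
python3 -m crank '[{"claw":-0.4,"dx":-1,"dy":0,"dz":0,"ax":0,"ay":0,"az":0},{"claw":-0.4,"dx":-1,"dy":0,"dz":0,"ax":0,"ay":0,"az":0},{"claw":-0.4,"dx":-1,"dy":0,"dz":0,"ax":0,"ay":0,"az":0},{"claw":-0.4,"dx":-1,"dy":0,"dz":0,"ax":0,"ay":0,"az":0},{"claw":-0.4,"dx":-1,"dy":0,"dz":0,"ax":0,"ay":0,"az":0},{"claw":-0.4,"dx":-1,"dy":0,"dz":0,"ax":0,"ay":0,"az":0},{"claw":-0.4,"dx":-1,"dy":0,"dz":0,"ax":0,"ay":0,"az":0},{"claw":-0.4,"dx":-0.2,"dy":0,"dz":0,"ax":0,"ay":0,"az":0}]'>/dev/null
python3 -m crank '[{"claw":-0.4,"dx":0,"dy":0,"dz":0,"ax":0,"ay":0,"az":0},{"claw":-0.4,"dx":0,"dy":0,"dz":0,"ax":0,"ay":0,"az":0},{"claw":-0.4,"dx":0,"dy":0,"dz":0,"ax":0,"ay":0,"az":0},{"claw":-0.4,"dx":0,"dy":0,"dz":0,"ax":0,"ay":0,"az":0}]'>/dev/null
python3 d.py .548 -.147 .033 13
```

```text
t 12.78 pos [ 0.5488 -0.1443  0.099 ] zax [-3.e-04  9.e-04 -1.e+00] yang 13.3 w 0.0606 g 0.0 f [-0.1 -0.2  0.4]
shift/3cm [-0.09 -0.05  2.2 ]
turn/6deg [-0.   -0.01  0.05]
j7 [-0.41  0.33  0.71  1.77 -0.24  1.12  0.6 ]
```

```bash
python3 -m crank '[{"claw":-0.4,"dx":-0.1,"dy":-0.05,"dz":0.5,"ax":0,"ay":0,"az":0},{"claw":-0.4,"dx":0,"dy":0,"dz":0.5,"ax":0,"ay":0,"az":0},{"claw":-0.4,"dx":0,"dy":0,"dz":0.5,"ax":0,"ay":0,"az":0},{"claw":-0.4,"dx":0,"dy":0,"dz":0.3,"ax":0,"ay":0,"az":0},{"claw":-0.4,"dx":0,"dy":0,"dz":0.2,"ax":0,"ay":0,"az":0},{"claw":-0.4,"dx":0,"dy":0,"dz":0.2,"ax":0,"ay":0,"az":0},{"claw":-0.4,"dx":0,"dy":0,"dz":0,"ax":0,"ay":0,"az":0},{"claw":-0.4,"dx":0,"dy":0,"dz":0,"ax":0,"ay":0,"az":0}]' | grep -E "ee_|ft"
python3 -m crank '[{"claw":1,"dx":0,"dy":0,"dz":0,"ax":0,"ay":0,"az":0},{"claw":1,"dx":0,"dy":0,"dz":0,"ax":0,"ay":0,"az":0},{"claw":1,"dx":0,"dy":0,"dz":0,"ax":0,"ay":0,"az":0},{"claw":1,"dx":0,"dy":0,"dz":0,"ax":0,"ay":0,"az":0},{"claw":1,"dx":0,"dy":0,"dz":0,"ax":0,"ay":0,"az":0},{"claw":1,"dx":0,"dy":0,"dz":0,"ax":0,"ay":0,"az":0},{"claw":1,"dx":0,"dy":0,"dz":0,"ax":0,"ay":0,"az":0},{"claw":1,"dx":0,"dy":0,"dz":0,"ax":0,"ay":0,"az":0}]' 30
python3 d.py .548 -.147 .033 13
```

```text
ee_pos: [0.5482, -0.1492, 0.0336]
ft_force: [0.1, -0.5, -0.4]
time: 14.12
ee_pos: [0.5481, -0.1493, 0.0333]
eef_rot: [0.621, 0.784, 0.0, 0.0]
ft_force: [0.6, 0.8, 0.3]
width: 0.0194
grip_force: 30.0
t 14.12 pos [ 0.5481 -0.1493  0.0333] zax [ 1.e-04  1.e-04 -1.e+00] yang 13.17 w 0.0194 g 30.0 f [0.6 0.8 0.3]
shift/3cm [0.08 0.02 0.01]
turn/6deg [ 0.   -0.    0.03]
j7 [-0.37  0.42  0.67  1.82 -0.31  1.    0.66]
```

```bash
python3 -m crank '[{"claw":1,"dx":0,"dy":0,"dz":-0.1,"ax":0,"ay":0,"az":0},{"claw":1,"dx":0,"dy":0,"dz":-0.3,"ax":0,"ay":0,"az":0},{"claw":1,"dx":0,"dy":0,"dz":-0.5,"ax":0,"ay":0,"az":0},{"claw":1,"dx":0,"dy":0,"dz":-0.6,"ax":0,"ay":0,"az":0},{"claw":1,"dx":0,"dy":0,"dz":-0.6,"ax":0,"ay":0,"az":0},{"claw":1,"dx":0,"dy":0,"dz":-0.5,"ax":0,"ay":0,"az":0},{"claw":1,"dx":0,"dy":0,"dz":-0.3,"ax":0,"ay":0,"az":0},{"claw":1,"dx":0,"dy":0,"dz":0,"ax":0,"ay":0,"az":0}]' 45
python3 -m crank '[{"claw":1,"dx":0,"dy":0,"dz":0,"ax":0,"ay":0,"az":-0.4},{"claw":1,"dx":0,"dy":0,"dz":0,"ax":0,"ay":0,"az":-0.8},{"claw":1,"dx":0,"dy":0,"dz":0,"ax":0,"ay":0,"az":-1},{"claw":1,"dx":0,"dy":0,"dz":0,"ax":0,"ay":0,"az":-1},{"claw":1,"dx":0,"dy":0,"dz":0,"ax":0,"ay":0,"az":-1},{"claw":1,"dx":0,"dy":0,"dz":0,"ax":0,"ay":0,"az":-1},{"claw":1,"dx":0,"dy":0,"dz":0,"ax":0,"ay":0,"az":-1},{"claw":1,"dx":0,"dy":0,"dz":0,"ax":0,"ay":0,"az":-1}]' >/dev/null
python3 -m crank '[{"claw":1,"dx":0,"dy":0,"dz":0,"ax":0,"ay":0,"az":-1},{"claw":1,"dx":0,"dy":0,"dz":0,"ax":0,"ay":0,"az":-1},{"claw":1,"dx":0,"dy":0,"dz":0,"ax":0,"ay":0,"az":-1},{"claw":1,"dx":0,"dy":0,"dz":0,"ax":0,"ay":0,"az":-1},{"claw":1,"dx":0,"dy":0,"dz":0,"ax":0,"ay":0,"az":-1},{"claw":1,"dx":0,"dy":0,"dz":0,"ax":0,"ay":0,"az":-0.5},{"claw":1,"dx":0,"dy":0,"dz":0,"ax":0,"ay":0,"az":-0.1},{"claw":1,"dx":0,"dy":0,"dz":0,"ax":0,"ay":0,"az":0}]' >/dev/null
python3 d.py .549 .194 .135 90
```

```text
time: 14.78
ee_pos: [0.5491, -0.1496, 0.1225]
eef_rot: [0.621, 0.783, 0.001, 0.001]
ft_force: [-0.4, -0.6, -2.7]
width: 0.0192
grip_force: 45.0
t 16.12 pos [ 0.5475 -0.1493  0.1196] zax [-1.1e-03  3.0e-04 -1.0e+00] yang 89.9 w 0.0193 g 45.0 f [ 0.   1.2 -2.4]
shift/3cm [-0.03 11.44 -0.51]
turn/6deg [ 0.   -0.01 -0.02]
j7 [-0.24  0.28  0.51  1.74 -0.15  1.16  1.87]
```

```bash
python3 -m crank '[{"claw":1,"dx":0,"dy":0.5,"dz":0,"ax":0,"ay":0,"az":0},{"claw":1,"dx":0,"dy":0.9,"dz":0,"ax":0,"ay":0,"az":0},{"claw":1,"dx":0,"dy":1,"dz":0,"ax":0,"ay":0,"az":0},{"claw":1,"dx":0,"dy":1,"dz":0,"ax":0,"ay":0,"az":0},{"claw":1,"dx":0,"dy":1,"dz":0,"ax":0,"ay":0,"az":0},{"claw":1,"dx":0,"dy":1,"dz":0,"ax":0,"ay":0,"az":0},{"claw":1,"dx":0,"dy":1,"dz":0,"ax":0,"ay":0,"az":0},{"claw":1,"dx":0,"dy":1,"dz":0,"ax":0,"ay":0,"az":0}]' >/dev/null
python3 -m crank '[{"claw":1,"dx":0,"dy":1,"dz":0,"ax":0,"ay":0,"az":0},{"claw":1,"dx":0,"dy":1,"dz":0,"ax":0,"ay":0,"az":0},{"claw":1,"dx":0,"dy":1,"dz":0,"ax":0,"ay":0,"az":0},{"claw":1,"dx":0,"dy":0.7,"dz":0,"ax":0,"ay":0,"az":0},{"claw":1,"dx":0,"dy":0.3,"dz":0,"ax":0,"ay":0,"az":0},{"claw":1,"dx":0,"dy":0,"dz":0,"ax":0,"ay":0,"az":0},{"claw":1,"dx":0,"dy":0,"dz":0,"ax":0,"ay":0,"az":0}]' >/dev/null
python3 d.py .549 .194 -.010 90
```

```text
t 17.37 pos [0.5482 0.1916 0.12  ] zax [-4.e-04 -1.e-03 -1.e+00] yang 89.91 w 0.0196 g 45.0 f [ 1.  -0.9 -3. ]
shift/3cm [-0.03  0.08  4.33]
turn/6deg [-0.01 -0.   -0.02]
j7 [-0.68  0.29  0.31  1.7  -0.1   1.17  1.23]
```

```bash
python3 -m crank '[{"claw":1,"dx":0,"dy":0.08,"dz":0.5,"ax":0,"ay":0,"az":0},{"claw":1,"dx":0,"dy":0,"dz":0.8,"ax":0,"ay":0,"az":0},{"claw":1,"dx":0,"dy":0,"dz":0.8,"ax":0,"ay":0,"az":0},{"claw":1,"dx":0,"dy":0,"dz":0.8,"ax":0,"ay":0,"az":0},{"claw":1,"dx":0,"dy":0,"dz":0.7,"ax":0,"ay":0,"az":0},{"claw":1,"dx":0,"dy":0,"dz":0.5,"ax":0,"ay":0,"az":0},{"claw":1,"dx":0,"dy":0,"dz":0.2,"ax":0,"ay":0,"az":0},{"claw":1,"dx":0,"dy":0,"dz":0,"ax":0,"ay":0,"az":0}]' | grep -E "ee_|ft"
python3 -m crank '[{"claw":1,"dx":0,"dy":0,"dz":0.05,"ax":0,"ay":0,"az":0},{"claw":1,"dx":0,"dy":0,"dz":0.05,"ax":0,"ay":0,"az":0},{"claw":1,"dx":0,"dy":0,"dz":0.05,"ax":0,"ay":0,"az":0},{"claw":1,"dx":0,"dy":0,"dz":0,"ax":0,"ay":0,"az":0},{"claw":1,"dx":0,"dy":0,"dz":0,"ax":0,"ay":0,"az":0}]'
python3 -m crank '[{"claw":1,"dx":0,"dy":0,"dz":0.05,"ax":0,"ay":0,"az":0},{"claw":1,"dx":0,"dy":0,"dz":0,"ax":0,"ay":0,"az":0},{"claw":1,"dx":0,"dy":0,"dz":0,"ax":0,"ay":0,"az":0}]' | grep -E "ee_|ft"
```

```text
ee_pos: [0.5476, 0.1927, -0.0099]
ft_force: [0.2, -0.9, -3.1]
time: 18.45
ee_pos: [0.5484, 0.1953, -0.0127]
eef_rot: [0.0, 1.0, 0.0, 0.0]
ft_force: [-0.3, -0.3, -3.3]
width: 0.0193
grip_force: 45.0
ee_pos: [0.5481, 0.1951, -0.0147]
ft_force: [0.4, 0.2, -1.9]
```

```bash
python3 -m crank '[{"claw":1,"dx":0,"dy":0,"dz":0.05,"ax":0,"ay":0,"az":0},{"claw":1,"dx":0,"dy":0,"dz":0,"ax":0,"ay":0,"az":0},{"claw":1,"dx":0,"dy":0,"dz":0,"ax":0,"ay":0,"az":0}]' | grep -E "ee_|ft"
python3 -m crank '[{"claw":1,"dx":0,"dy":0,"dz":0.05,"ax":0,"ay":0,"az":0},{"claw":1,"dx":0,"dy":0,"dz":0,"ax":0,"ay":0,"az":0},{"claw":1,"dx":0,"dy":0,"dz":0,"ax":0,"ay":0,"az":0}]' | grep -E "ee_|ft"
```

```text
ee_pos: [0.5481, 0.195, -0.0163]
ft_force: [0.4, 0.4, -2.8]
ee_pos: [0.5481, 0.1951, -0.0178]
ft_force: [-0.6, -0.1, -2.6]
```

```bash
python3 -m crank '[{"claw":0.4,"dx":0,"dy":0,"dz":0,"ax":0,"ay":0,"az":0},{"claw":0.3,"dx":0,"dy":0,"dz":0,"ax":0,"ay":0,"az":0},{"claw":0.2,"dx":0,"dy":0,"dz":0,"ax":0,"ay":0,"az":0},{"claw":0,"dx":0,"dy":0,"dz":0,"ax":0,"ay":0,"az":0},{"claw":-0.2,"dx":0,"dy":0,"dz":0,"ax":0,"ay":0,"az":0},{"claw":-0.2,"dx":0,"dy":0,"dz":0,"ax":0,"ay":0,"az":0},{"claw":-0.2,"dx":0,"dy":0,"dz":0,"ax":0,"ay":0,"az":0}]'
python3 -m crank '[{"claw":-0.2,"dx":0,"dy":0,"dz":-0.2,"ax":0,"ay":0,"az":0},{"claw":-0.2,"dx":0,"dy":0,"dz":-0.5,"ax":0,"ay":0,"az":0},{"claw":-0.2,"dx":0,"dy":0,"dz":-1,"ax":0,"ay":0,"az":0},{"claw":-0.2,"dx":0,"dy":0,"dz":-1,"ax":0,"ay":0,"az":0},{"claw":-0.2,"dx":0,"dy":0,"dz":-1,"ax":0,"ay":0,"az":0},{"claw":-0.2,"dx":0,"dy":0,"dz":-1,"ax":0,"ay":0,"az":0},{"claw":-0.2,"dx":0,"dy":0,"dz":0,"ax":0,"ay":0,"az":0},{"claw":-0.2,"dx":0,"dy":0,"dz":0,"ax":0,"ay":0,"az":0}]' 
python3 d.py .549 .194 .1 90
python3 - <<'E'
from h import *
t=snap('top','t9.png');s=snap('side','s9.png')
for n,c in(('top',t),('side',s)):
  h=cv2.cvtColor(c['color'],cv2.COLOR_RGB2HSV)
  y=((h[...,0]>24)&(h[...,0]<36)&(h[...,1]>200)&(h[...,2]>100)).astype(np.uint8)
  y[:180]=0;y[300:]=0
  k,l,st,ce=cv2.connectedComponentsWithStats(y);print(n,[(st[i].tolist(),ce[i].round(1).tolist()) for i in range(1,k) if st[i][4]>15])
  if n=='top':
    v,u=np.where(y);pts=np.array([at(c,a,b,.058 if b<257 else .08)[:2] for a,b in zip(u,v)])
    for nm,m in(('beam',v<257),('shoulder',v>=260)):
      q=pts[m];print(nm,q.mean(0).round(4),cv2.fitLine(q.astype(np.float32),2,0,.01,.01).ravel().round(4),q.min(0).round(3),q.max(0).round(3))
E
```

```text
time: 19.78
ee_pos: [0.5482, 0.1951, -0.0176]
eef_rot: [0.0, 1.0, 0.0, 0.0]
ft_force: [-0.3, -1.0, 0.5]
width: 0.0496
grip_force: 0.0
time: 20.45
ee_pos: [0.5493, 0.1956, 0.1256]
eef_rot: [0.0, 1.0, 0.001, 0.002]
ft_force: [-0.3, 0.7, 0.1]
width: 0.0519
grip_force: 0.0
t 20.45 pos [0.5493 0.1956 0.1256] zax [ 0.0035  0.0021 -1.    ] yang 89.97 w 0.0519 g 0.0 f [-0.3  0.7  0.1]
shift/3cm [ 0.01 -0.05  0.85]
turn/6deg [ 0.02  0.03 -0.01]
j7 [-0.68  0.29  0.31  1.69 -0.1   1.17  1.23]
top [([321, 221, 13, 37, 222], [327.3, 239.3]), ([328, 259, 11, 17, 127], [333.1, 267.0])]
beam [ 0.536  -0.0427] [ 0.9812  0.1929  0.536  -0.0427] [ 0.486 -0.059] [ 0.589 -0.025]
shoulder [ 0.4534 -0.058 ] [ 0.9836  0.1802  0.4534 -0.058 ] [ 0.431 -0.072] [ 0.474 -0.044]
side []
```

The yellow paint fits the rod line well: bore ≈ (0.4555,−0.0583), yaw 11.1°, beam extent 31–136 mm. The wrench has been released in the tray. Next is the rod.

```bash
python3 -m crank '[{"claw":-0.2,"dx":0,"dy":0,"dz":0,"ax":0,"ay":0,"az":-1},{"claw":-0.2,"dx":0,"dy":0,"dz":0,"ax":0,"ay":0,"az":-0.85},{"claw":-0.2,"dx":0.39,"dy":-1,"dz":0,"ax":0,"ay":0,"az":0},{"claw":-0.2,"dx":0.39,"dy":-1,"dz":0,"ax":0,"ay":0,"az":0},{"claw":-0.2,"dx":0.39,"dy":-1,"dz":0,"ax":0,"ay":0,"az":0},{"claw":-0.2,"dx":0.39,"dy":-1,"dz":0,"ax":0,"ay":0,"az":0},{"claw":-0.2,"dx":0.39,"dy":-1,"dz":0,"ax":0,"ay":0,"az":0},{"claw":-0.2,"dx":0.39,"dy":-1,"dz":0,"ax":0,"ay":0,"az":0}]' >/dev/null
python3 -m crank '[{"claw":-0.2,"dx":0.39,"dy":-1,"dz":0,"ax":0,"ay":0,"az":0},{"claw":-0.2,"dx":0.26,"dy":-0.66,"dz":0,"ax":0,"ay":0,"az":0},{"claw":-0.2,"dx":0,"dy":0,"dz":0,"ax":0,"ay":0,"az":0},{"claw":-0.2,"dx":0,"dy":0,"dz":0,"ax":0,"ay":0,"az":0},{"claw":-0.2,"dx":0,"dy":0,"dz":0,"ax":0,"ay":0,"az":0}]' >/dev/null
python3 d.py .505 -.047 .06 101.1
```

```text
t 21.63 pos [ 0.5039 -0.0467  0.1225] zax [-1.5e-03  2.0e-04 -1.0e+00] yang 101.11 w 0.052 g 0.0 f [ 0.7 -0.2 -0.1]
shift/3cm [-0.04 -0.02  2.08]
turn/6deg [ 0.   -0.01  0.  ]
j7 [-0.4   0.13  0.44  1.89 -0.06  1.14  1.82]
```

```bash
python3 -m crank '[{"claw":-0.2,"dx":0,"dy":0,"dz":0.6,"ax":0,"ay":0,"az":0},{"claw":-0.2,"dx":0,"dy":0,"dz":0.8,"ax":0,"ay":0,"az":0},{"claw":-0.2,"dx":0,"dy":0,"dz":0.7,"ax":0,"ay":0,"az":0},{"claw":-0.2,"dx":0,"dy":0,"dz":0.4,"ax":0,"ay":0,"az":0},{"claw":-0.2,"dx":0,"dy":0,"dz":0.2,"ax":0,"ay":0,"az":0},{"claw":-0.2,"dx":0,"dy":0,"dz":0,"ax":0,"ay":0,"az":0}]' |grep -E "ee_|ft"
python3 -m crank '[{"claw":-0.2,"dx":0,"dy":0,"dz":0.2,"ax":0,"ay":0,"az":0},{"claw":-0.2,"dx":0,"dy":0,"dz":0.2,"ax":0,"ay":0,"az":0},{"claw":-0.2,"dx":0,"dy":0,"dz":0.2,"ax":0,"ay":0,"az":0},{"claw":-0.2,"dx":0,"dy":0,"dz":0,"ax":0,"ay":0,"az":0}]' |grep -E "ee_|ft"
python3 -m crank '[{"claw":-0.2,"dx":0,"dy":0,"dz":0.2,"ax":0,"ay":0,"az":0},{"claw":-0.2,"dx":0,"dy":0,"dz":0.2,"ax":0,"ay":0,"az":0},{"claw":-0.2,"dx":0,"dy":0,"dz":0.2,"ax":0,"ay":0,"az":0},{"claw":-0.2,"dx":0,"dy":0,"dz":0.1,"ax":0,"ay":0,"az":0},{"claw":-0.2,"dx":0,"dy":0,"dz":0,"ax":0,"ay":0,"az":0},{"claw":-0.2,"dx":0,"dy":0,"dz":0,"ax":0,"ay":0,"az":0}]' |grep -E "ee_|ft"
python3 d.py .505 -.047 .004 101.1
```

```text
ee_pos: [0.5033, -0.0465, 0.0408]
ft_force: [0.5, 0.4, -0.4]
ee_pos: [0.5038, -0.0475, 0.0234]
ft_force: [-0.8, 0.4, -0.2]
ee_pos: [0.5041, -0.0478, 0.0031]
ft_force: [0.4, -0.7, 0.3]
t 22.97 pos [ 0.5041 -0.0478  0.0031] zax [-5.e-04 -1.e-04 -1.e+00] yang 101.06 w 0.0523 g 0.0 f [ 0.4 -0.7  0.3]
shift/3cm [-0.03  0.02 -0.03]
turn/6deg [ 0.   -0.   -0.01]
j7 [-0.37  0.3   0.42  1.99 -0.15  0.88  1.9 ]
```

Close on the beam at 55 N, then lift a little.

```bash
python3 -m crank '[{"claw":1,"dx":0,"dy":0,"dz":0,"ax":0,"ay":0,"az":0},{"claw":1,"dx":0,"dy":0,"dz":0,"ax":0,"ay":0,"az":0},{"claw":1,"dx":0,"dy":0,"dz":0,"ax":0,"ay":0,"az":0},{"claw":1,"dx":0,"dy":0,"dz":0,"ax":0,"ay":0,"az":0},{"claw":1,"dx":0,"dy":0,"dz":0,"ax":0,"ay":0,"az":0},{"claw":1,"dx":0,"dy":0,"dz":0,"ax":0,"ay":0,"az":0},{"claw":1,"dx":0,"dy":0,"dz":0,"ax":0,"ay":0,"az":0},{"claw":1,"dx":0,"dy":0,"dz":0,"ax":0,"ay":0,"az":0}]' 55
python3 -m crank '[{"claw":1,"dx":0,"dy":0,"dz":-0.1,"ax":0,"ay":0,"az":0},{"claw":1,"dx":0,"dy":0,"dz":-0.2,"ax":0,"ay":0,"az":0},{"claw":1,"dx":0,"dy":0,"dz":-0.3,"ax":0,"ay":0,"az":0},{"claw":1,"dx":0,"dy":0,"dz":-0.4,"ax":0,"ay":0,"az":0},{"claw":1,"dx":0,"dy":0,"dz":-0.4,"ax":0,"ay":0,"az":0},{"claw":1,"dx":0,"dy":0,"dz":-0.4,"ax":0,"ay":0,"az":0},{"claw":1,"dx":0,"dy":0,"dz":-0.4,"ax":0,"ay":0,"az":0},{"claw":1,"dx":0,"dy":0,"dz":0,"ax":0,"ay":0,"az":0}]'
```

```text
time: 23.63
ee_pos: [0.5045, -0.0479, 0.0034]
eef_rot: [-0.096, 0.995, -0.0, 0.0]
ft_force: [0.9, -0.5, -0.1]
width: 0.0154
grip_force: 54.8
time: 24.3
ee_pos: [0.5058, -0.0476, 0.0721]
eef_rot: [-0.096, 0.995, 0.0, 0.002]
ft_force: [0.1, -1.1, -3.8]
width: 0.0155
grip_force: 54.8
```

```bash
python3 - <<'E'
from h import *
s=r.camera('side');t=r.camera('top')
for ang in(100,101,102):
  a=np.radians(ang);b=np.array([np.cos(a),np.sin(a),0]);n=np.array([-b[1],b[0],0])
  o,d=ray(s,242.4,144.0);P0=np.array([.549,.400,0])
  L=o+d*((P0-o)@n)/(d@n);print(ang,'lens',L.round(4),'top px',np.array(proj(t,L)).round(1),'bore target',(L-.14*b).round(4))
E
python3 d.py .6 0 .1655 101.1
```

```text
100 lens [0.5654 0.3071 0.2098] top px [192.2 225.2] bore target [0.5897 0.1692 0.2098]
101 lens [0.5667 0.3088 0.2085] top px [191.7 224.7] bore target [0.5934 0.1714 0.2085]
102 lens [0.568  0.3105 0.2072] top px [191.2 224.3] bore target [0.5971 0.1736 0.2072]
t 24.4 pos [ 0.5045 -0.0474  0.0697] zax [ 1.e-03  5.e-04 -1.e+00] yang 101.08 w 0.0158 g 54.8 f [-0.6  0.3 -4.3]
shift/3cm [-3.43  0.94 -3.19]
turn/6deg [ 0.    0.01 -0.  ]
j7 [-0.39  0.19  0.44  1.94 -0.1   1.02  1.85]
```

```bash
python3 -m crank '[{"claw":1,"dx":0,"dy":0,"dz":-0.4,"ax":0,"ay":0,"az":0},{"claw":1,"dx":0,"dy":0,"dz":-0.6,"ax":0,"ay":0,"az":0},{"claw":1,"dx":0,"dy":0,"dz":-0.6,"ax":0,"ay":0,"az":0},{"claw":1,"dx":0,"dy":0,"dz":-0.6,"ax":0,"ay":0,"az":0},{"claw":1,"dx":0,"dy":0,"dz":-0.6,"ax":0,"ay":0,"az":0},{"claw":1,"dx":0,"dy":0,"dz":-0.4,"ax":0,"ay":0,"az":0},{"claw":1,"dx":0,"dy":0,"dz":0,"ax":0,"ay":0,"az":0},{"claw":1,"dx":0,"dy":0,"dz":0,"ax":0,"ay":0,"az":0}]' >/dev/null
python3 -m crank '[{"claw":1,"dx":0,"dy":0.4,"dz":0,"ax":0,"ay":0,"az":0},{"claw":1,"dx":0,"dy":0.8,"dz":0,"ax":0,"ay":0,"az":0},{"claw":1,"dx":0,"dy":0.8,"dz":0,"ax":0,"ay":0,"az":0},{"claw":1,"dx":0,"dy":0.8,"dz":0,"ax":0,"ay":0,"az":0},{"claw":1,"dx":0,"dy":0.8,"dz":0,"ax":0,"ay":0,"az":0},{"claw":1,"dx":0,"dy":0.8,"dz":0,"ax":0,"ay":0,"az":0},{"claw":1,"dx":0,"dy":0.8,"dz":0,"ax":0,"ay":0,"az":0},{"claw":1,"dx":0,"dy":0.4,"dz":0,"ax":0,"ay":0,"az":0}]' >/dev/null
python3 -m crank '[{"claw":1,"dx":-0.4,"dy":0,"dz":0,"ax":0,"ay":0,"az":0},{"claw":1,"dx":-0.8,"dy":0,"dz":0,"ax":0,"ay":0,"az":0},{"claw":1,"dx":-0.8,"dy":0,"dz":0,"ax":0,"ay":0,"az":0},{"claw":1,"dx":-0.8,"dy":0,"dz":0,"ax":0,"ay":0,"az":0},{"claw":1,"dx":-0.8,"dy":0,"dz":0,"ax":0,"ay":0,"az":0},{"claw":1,"dx":-0.8,"dy":0,"dz":0,"ax":0,"ay":0,"az":0},{"claw":1,"dx":-0.4,"dy":0,"dz":0,"ax":0,"ay":0,"az":0},{"claw":1,"dx":0,"dy":0,"dz":0,"ax":0,"ay":0,"az":0}]'
python3 d.py .642 .1815 .166 101.1
```

```text
time: 26.4
ee_pos: [0.6146, 0.1445, 0.1628]
eef_rot: [-0.096, 0.995, -0.001, -0.001]
ft_force: [-0.2, 0.6, -4.1]
width: 0.0158
grip_force: 54.8
t 26.4 pos [0.6146 0.1445 0.1628] zax [-0.0018 -0.0018 -1.    ] yang 101.05 w 0.0158 g 54.8 f [-0.2  0.6 -4.1]
shift/3cm [-1.13  1.04 -0.11]
turn/6deg [-0.01 -0.02 -0.01]
j7 [-0.54  0.37  0.31  1.51 -0.11  1.28  1.54]
```

```bash
python3 -m crank '[{"claw":1,"dx":-0.3,"dy":0.3,"dz":-0.05,"ax":0,"ay":0,"az":0},{"claw":1,"dx":-0.4,"dy":0.4,"dz":-0.05,"ax":0,"ay":0,"az":0},{"claw":1,"dx":-0.4,"dy":0.3,"dz":0,"ax":0,"ay":0,"az":0},{"claw":1,"dx":0,"dy":0,"dz":0,"ax":0,"ay":0,"az":0},{"claw":1,"dx":0,"dy":0,"dz":0,"ax":0,"ay":0,"az":0},{"claw":1,"dx":0,"dy":0,"dz":0,"ax":0,"ay":0,"az":0}]' >/dev/null
python3 d.py .642 .1815 .166 101.1
python3 - <<'E'
from h import *
s=snap('side','s10.png');t=snap('top','t10.png')
B=np.array([.5934,.1714,.2085]);a=np.radians(11.1);x=np.array([np.cos(a),np.sin(a),0]);y=np.array([-x[1],x[0],0]);z=np.array([0,0,1])
W=lambda p:B+x*p[0]+y*p[1]+z*p[2]
for n,c in(('top',t),('side',s)):
  h=cv2.cvtColor(c['color'],cv2.COLOR_RGB2HSV)
  m=((h[...,0]>24)&(h[...,0]<36)&(h[...,1]>150)&(h[...,2]>80)).astype(np.uint8)
  k,l,st,ce=cv2.connectedComponentsWithStats(m);print(n,[(st[i].tolist(),ce[i].round(1).tolist()) for i in range(1,k) if st[i][4]>15])
  print('pred shoulder centre',np.array(proj(c,W([0,0,.034]))).round(1),'beam29',np.array(proj(c,W([.029,0,.012]))).round(1),'beam137',np.array(proj(c,W([.137,0,.012]))).round(1),'bore near',np.array(proj(c,W([0,-.011,0]))).round(1))
  for sh in((-.022,-.011,.034),(-.022,.011,.034),(.022,-.011,.034),(.022,.011,.034)):print(np.array(proj(c,W(sh))).round(1),end=' ')
  print()
E
```

```text
t 26.9 pos [0.6392 0.1795 0.1673] zax [-0.0016 -0.0011 -1.    ] yang 101.03 w 0.0156 g 54.8 f [ 0.2 -0.6 -3.4]
shift/3cm [-0.1   0.05  0.04]
turn/6deg [-0.01 -0.02 -0.01]
j7 [-0.56  0.44  0.3   1.4  -0.13  1.32  1.51]
top []
pred shoulder centre [241.8 211.6] beam29 [241.2 201.9] beam137 [233.2 161.7] bore near [248.4 212.6]
[247.7 219.2] [239.2 221. ] [244.4 202.3] [235.8 204.1] 
side []
pred shoulder centre [282.  148.6] beam29 [288.4 150.9] beam137 [310.2 134.5] bore near [285.5 160.6]
[280.4 153.5] [273.8 150.9] [290.1 146.3] [283.5 143.9]
```

```bash
python3 -m crank '[{"claw":1,"dx":-0.1,"dy":0.05,"dz":0.03,"ax":0,"ay":0,"az":0},{"claw":1,"dx":0,"dy":0,"dz":0,"ax":0,"ay":0,"az":0},{"claw":1,"dx":0,"dy":0,"dz":0,"ax":0,"ay":0,"az":0},{"claw":1,"dx":0,"dy":0,"dz":0,"ax":0,"ay":0,"az":0}]' >/dev/null
python3 d.py .642 .1815 .166 101.1
python3 - <<'E'
from h import *
s=snap('side','s11.png');im=s['color'].astype(int)
m=((im[...,0]-im[...,2]>50)&(im[...,1]-im[...,2]>40)&(abs(im[...,0]-im[...,1])<60))
m[:110]=0;m[200:]=0;m[:,:240]=0;m[:,340:]=0
k,l,st,ce=cv2.connectedComponentsWithStats(m.astype(np.uint8));print([(st[i].tolist(),ce[i].round(1).tolist()) for i in range(1,k) if st[i][4]>4])
g=im.max(2)
for v in range(136,184,2): print(v,' '.join('%3d'%q for q in g[v,258:322:2]))
E
```

```text
t 27.33 pos [0.6426 0.1826 0.1674] zax [ 0.  0. -1.] yang 101.07 w 0.0157 g 54.8 f [-0.1  0.1 -3.8]
shift/3cm [ 0.03 -0.03  0.05]
turn/6deg [ 0.    0.   -0.01]
j7 [-0.56  0.45  0.3   1.39 -0.13  1.32  1.51]
[([305, 138, 4, 3, 8], [306.8, 139.1]), ([274, 145, 20, 11, 120], [283.7, 149.6]), ([323, 147, 17, 16, 36], [332.1, 154.0]), ([279, 166, 12, 8, 16], [284.2, 170.4])]
136  46  46  47  48  47  39  31 145 149  75  24  13  44  11  22  46  17  24  25  26  24  19  14  14  11  16  22  30  29  40  14  14
138  42  43  47  44  45  38  72 141 136 139 155 255 255  35   8   8  19  20  19  18  46  60  17  12  49 108  18  18  18  15  13   9
140 125  95  60  48  48  33 138 135 138 134 244 240 242 134   7   7  21  18  14  19 107  53  68  75 242  83  13   8  16   8   9   6
142 108 107 137 151 149 151 250 251 153 147 240 239 239 255   6  14  12   9  76  17  33  15  57  41  47  61  18   7   7   8   7   0
144 249 249 250 232 233 230 239 241 242 240 240 239 239 253   6  14  13   6   8   9  10   4  68  38  30  32  13   8  39   4   1 178
146 251 246 245 245 246 244 244 238 240 240 239 241 156 160 170 116
[... 1740 characters left out ...]
 237 236 236 237 238 239 240 237 238 239
174 241 241 240 240 239 240 240 240 241 249 210 183 206 244 239 238 239 238 239 239 238 240 238 237 237 238 236 239 240 240 240 240
176 241 241 240 239 240 239 238 239 238 239 240 241 239 236 238 239 239 238 239 238 239 239 239 240 239 238 238 239 238 240 240 241
178 241 242 241 241 240 238 239 237 238 238 238 238 239 238 236 237 238 239 238 238 239 238 240 238 239 241 239 238 241 239 239 241
180 241 241 241 240 240 240 238 237 237 236 237 237 238 238 238 237 237 237 239 239 238 239 239 240 239 239 242 242 240 240 241 240
182 240 240 240 240 240 241 239 239 238 237 236 236 236 236 238 239 230 237 237 238 239 239 239 240 240 240 239 240 243 242 241 241
```

The rod's shoulder paint is centred at side (283.7,149.6) against a predicted (282,148.6), so it sits within about 4 mm of the target. The tool is still and level and the grip is firm, so I'm handing in.

```bash
python3 -m crank '[{"claw":1,"dx":0,"dy":0,"dz":0,"ax":0,"ay":0,"az":0},{"claw":1,"dx":0,"dy":0,"dz":0,"ax":0,"ay":0,"az":0},{"claw":1,"dx":0,"dy":0,"dz":0,"ax":0,"ay":0,"az":0},{"claw":1,"dx":0,"dy":0,"dz":0,"ax":0,"ay":0,"az":0}]' | grep -E "ee_|grip"
python3 -c "from bench import r; print(r.close_job())"
```

```text
ee_pos: [0.6426, 0.1827, 0.1675]
grip_force: 54.8
the job is handed in; nothing more can be done
None
```

The job is handed in, with no verdict shown: the wrench was released about 2 mm above the tray floor (not re-imaged), and the marked rod is held level about 14 cm from the lens, within about 4 mm of centre by the side camera.

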